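# Clamp the tube rotator to the bench board

## Robot

A 6-joint arm with a two-finger parallel gripper is mounted at the origin on the work surface. World frame = base frame: x ahead of the robot, y to its left, z up, the work surface at z = 0. Lengths are in m, angles in rad, forces in N, time in s.
With the tool pointing down it reaches from about 0.375 to 0.975 m from the base axis. Payload 3.8 kg.
Tool frame: the origin (TCP) lies on the centre line of the jaws, within the pads' length; the fingertips stand 14 mm ahead of it and the grasp point (between the pads) lies 5 mm behind it; z points along the fingers, x is the direction in which the jaws open and shut, and the axes are right-handed (so a half turn about z gives the same grasp; the last joint's range is limited). The gripper opens to 85 mm and grips with 20 to 120 N. Pads are 22 mm wide; open, the fingers measure 114 mm over their backs; the gripper's body (76 mm by 85 mm) begins 54 mm behind the grasp point. The pads swing forward as they close: fully open they stand 13 mm farther back than shut.
Start: joints at [-1.227, 0.264, 1.604, -0, 1.274, -0.037], TCP at [0.251, -0.627, 0.207] pointing down, gripper open.
Joint ranges: [-2.63, 2.63], [-0.94, 2.18], [0.31, 2.57], [-1.31, 4.45], [0, 2.66], [-2.55, 2.55]. Speed limits (rad/s): [2.57, 2.57, 3.14, 3.14, 3.14, 3.14].

## Interface

Orientations are given as a rotation vector (axis times angle).
In Python, from workcell import bot gives the robot as it stands. The module is installed in compiled form; this text tells all that it offers.
- The arm moves only by the tool arm_command, never from a script. Its argument "steps" is one flat list of numbers, 7 for each row, row after row: the shift along the tool's x, y, z in units of 30 mm (1.0 is 30 mm), then the turn, a rotation vector about the tool's x, y, z in units of 6 degrees (1.0 is 6 degrees), then the opening, from 0 (shut) to 1 (fully open). In form: [tx, ty, tz, ax, ay, az, fingers, tx, ty, tz, ax, ay, az, fingers, ...]. A call has 1 to 10 rows; each row shifts and turns the commanded pose from where the row before left it, along the tool's axes as they then stand; what a row does not reach is not made up. A row lasts 1/8 s, in which the tool goes at most 62.5 mm and 10.7 degrees, less where a joint would pass 70% of its speed; a pose out of reach is approached as far as the arm can. A call is refused whole if a number of a shift passes 1 or a number of a turn 1, either way. A call with a gripper value outside its range is refused whole. The fingers move at their own pace and stop on an object; "squeeze" is the grip in N (left out, the last holds). Time passes only in rows, so rows that do not move let the fingers close. It gives the time, the measured TCP pose, the force and the opening at its end, in the units of the state.
- bot.read_state(): the state, without advancing time (a new reading comes with each control period).
- bot.read_camera(name): name is "scene" or "side" or "wrist"; returns a dict with "img" (480x640x3 uint8, red, green, blue), "camera_matrix" (3x3 intrinsics, pixels), "pose" (4x4, takes a point from camera to world coordinates); the wrist camera has in their place "T_tool_cam" (4x4, takes a point from camera to tool coordinates, whose origin is the TCP and whose axes are the tool frame's). Camera axes: x right, y down, z forward; pixel columns grow to the right and rows downward; lengths in m; the calibration is good to about 2 mm. A picture is of the moment at which its call begins: read the wrist's pose just before it. There is no depth.
- bot.finish_job(): hands the job in, once; it reports no verdict.
The state is a dict: "time": time; "q": joint angles; "joint_vel": joint speeds; "joint_torque": joint torques, N m; "tool_pos": TCP position; "tcp_rot": TCP orientation; "wrist_force": force on the tool from outside, world axes, zero at the start; "torque": the same for the moment, N m; "width": opening from 0.0 (shut) to 1.0 (fully open).
Only numpy, scipy, OpenCV 4.12 (cv2) and the standard library are available. Lean on these libraries where they do the work, as an engineer would, in place of code of your own. Each camera call takes 0.05 s, during which the arm holds its last target.

## Task

Clamp the tube rotator's base plate down to the riser board with the F-clamp that stands on the board's edge: gently slide the clamp's upper arm down its bar until the pad bears on the plate, then press it home so that it cocks and stays bound on the bar when you let go, without ramming it. Then screw the handle clockwise until it is firmly hand-tight, about one full turn, but do not overtighten. Leave the rotator where it stands and nothing else disturbed.

Things in the scene. Friction and masses are not known exactly. Their poses are not given: they have to be found in the camera images.
- heel_top (a point): top middle of the heel of the F-clamp's sliding arm (dark steel): block 50 x 30 mm, 56 mm high, riding on the upright bar, which passes up through this point. x: along the arm to the screw, 105 mm off; z up. Droops and sticks by its weight: runs down when pressed with about 5 N on the heel beside the bar, jams when pressed out at the screw. Once cocked, 15 to 25 N there binds it; 60 N rams it.
- bar_top (a point): top end of the clamp's fixed steel bar (20 x 6 mm section, its 6 mm thickness square to the arm, leaving 12 mm of heel top bare on either side), on its centre line, 130 mm above the board's top. The lower jaw is hooked under the board's edge. x axis: from bar to screw side; z up.
- handle_grip (a point): centre of the clamp's black fluted screw handle, half-way up its 88 mm length (44 mm to either end), 29 mm across, standing up from the arm's free end; its z axis is the screw's axis, up. The black handle turns with the threaded rod.
- pad_face (a point): middle of the underside of the clamp's round pressure pad (28 mm across, with a soft rubber cap that yields 1 mm per 80 N), on the screw's lower end; 73 mm below the level of the heel's top with the arm level and the screw as at the start.
- pad: the same pressure pad, origin at its swivel 10 mm above its underside.
- carriage (a joint): how far down the bar the arm has run, m, 0 in the middle of the start range, larger is lower; with the pad on the rotator's plate and the arm cocked and bound it reads about 0.040. Touching down, the arm drops and rocks over by its own weight: it then only rests, and must still be pressed.
- jaw (a joint): rocking of the sliding arm on the bar, rad: about -0.09 when it droops (free end low, at the start); about +0.09, growing to +0.12 as the screw is tightened, when it is cocked against the work (free end high), its slot's edges biting the bar. The handle leans with it, its top towards the bar when cocked.
- handle (a joint): angle of the screw handle, rad, 0 at the start; larger = clockwise seen from above = the pad goes down, 5 mm a turn. It takes 0.13 N m to turn it free and about 0.08 N m more for each 100 N of clamping; it stays where it is left. With the arm bound the clamping force grows by about 35 N a turn.
- rotator: tube rotator to be clamped, loose, about 1.8 kg: bare aluminium base plate 150 x 200 x 10 mm; white motor housing and white disc with tubes (up to 130 mm high) on its left half (+y of its frame); origin under the plate's centre, z up.
- plate_mid (a point): top of the rotator's base plate, in the middle of its bare right half (that half is 150 x 100 mm), under the pad; z up.
- board: plywood riser board, fixed, 360 x 360 mm, top 90 mm above the bench; origin on the bench under its centre; the clamp stands at the middle of its -y edge.
- media_bottle: foil-capped glass bottle, 48 mm across, 105 mm high, on the board; origin under its base.
- tube_rack: white rack with small tubes, 60 x 130 x 53 mm, on the board; origin under its base.
- stain_jar: small amber jar, 36 mm across, 52 mm high, on the board near the clamp; origin under its base.
- spare_clamp: smaller spare bar clamp lying flat on the bench, about 210 x 85 x 22 mm, not to be used; origin at the middle of its bar, on the bench.
Things that resemble listed ones, but are neither listed nor needed, are in the scene too. Several things have the shape of the rotator; the one meant has the colours described above.

How it is judged:
On the way, in this order (a step that is already met when the one before it is completed fails the run):
1. the arm has been slid down and let go: the pad presses on the rotator's plate with more than 7.5 N, the arm is cocked (more than 0.05 rad) and holds by itself, the screw not yet turned (under 0.5 rad) (value of joint jaw above 0.05 rad and contact force between pad and rotator above 7.5 N and value of joint handle below 0.5 rad and contact force between the fingers and carriage below 0.3 N), for 0.2 s.
2. the screw has been turned clockwise and the pad clamps the plate with more than 30 N (value of joint handle above 0.8 rad and contact force between pad and rotator above 30 N and value of joint jaw above 0.05 rad), for 0.3 s.
At the end, for the whole second after the job is handed in: the pad presses the rotator's base plate to the board with 30 to 120 N, the arm cocked on its bar by more than 0.05 rad; the rotator flat and at rest within 12 mm of where it stood (contact force between pad and rotator between 30 and 120 N and value of joint jaw above 0.05 rad and distance of plate_mid from where it was at the start of the episode below 0.012 m and linear speed of rotator below 0.01 m/s and angle between rotator's own z axis and vertical below 0.05 rad); the robot touches nothing.
It fails at once if the arm is rammed down: more than 20 N on the plate before the screw is turned (contact force between pad and rotator above 20 N and value of joint handle below 0.1 rad).
It fails at once if the clamp is overtightened: more than 130 N on the plate (contact force between pad and rotator above 130 N).
It fails at once if the rotator is pushed more than 20 mm (distance of plate_mid from where it was at the start of the episode above 0.02 m).
It fails at once if a bystander is moved by more than 25 mm (distance of any of media_bottle, tube_rack, stain_jar from where it was at the start of the episode above 0.025 m).
It also fails if it takes over 72 s, if anything falls off the work surface, if the arm or the gripper's body presses on something with over 40 N, if the wrist force passes 120 N, or if a joint passes its speed limit or range.

## Working session

There is one attempt and no reset: what is moved stays moved. The work goes in short steps, Python scripts to look and compute and a tool call to move; the robot and the scene stay as the last step left them, time stands still between calls to the robot, and variables do not carry over. Pictures are saved under pics/ and viewed, and the job is handed in when it is done.

Besides the shell and the picture viewer there is one more tool, called by a JSON object that holds its "op" and its "data". arm_command: Moves the arm, as the interface text tells. Its arguments: {"type":"object","properties":{"steps":{"type":"array","items":{"type":"number"}},"squeeze":{"type":"number"}},"required":["steps"]}

```bash
mkdir -p pics; cat > h.py <<'E'
from workcell import bot
import numpy as np, cv2
from scipy.spatial.transform import Rotation as R
def snap(n,f):
    s=bot.read_state(); c=bot.read_camera(n)
    cv2.imwrite(f'pics/{f}.png',c['img'][:,:,::-1])
    K=np.array(c['camera_matrix'])
    if n=='wrist':
        T=np.eye(4);T[:3,:3]=R.from_rotvec(s['tcp_rot']).as_matrix();T[:3,3]=s['tool_pos'];P=T@np.array(c['T_tool_cam'])
    else: P=np.array(c['pose'])
    np.savez(f'pics/{f}.npz',K=K,P=P); return s
def crop(f,x0,y0,x1,y1,k,o):
    im=cv2.imread(f'pics/{f}.png')[y0:y1,x0:x1]
    cv2.imwrite(f'pics/{o}.png',cv2.resize(im,None,fx=k,fy=k,interpolation=cv2.INTER_CUBIC))
def ray(f,u,v):
    d=np.load(f'pics/{f}.npz');r=d['P'][:3,:3]@np.linalg.inv(d['K'])@[u,v,1]
    return d['P'][:3,3],r/np.linalg.norm(r)
def tri(*obs):
    A=np.zeros((3,3));b=np.zeros(3);rs=[]
    for f,u,v in obs:
        o,r=ray(f,u,v);M=np.eye(3)-np.outer(r,r);A+=M;b+=M@o;rs.append((o,M))
    p=np.linalg.solve(A,b);return p,[float(np.linalg.norm(M@(p-o))) for o,M in rs]
def atz(f,u,v,z):
    o,r=ray(f,u,v);return o+r*(z-o[2])/r[2]
def proj(f,p):
    d=np.load(f'pics/{f}.npz');c=d['P'][:3,:3].T@(np.array(p)-d['P'][:3,3]);q=d['K']@c;return q[:2]/q[2]
E
python3 - <<'E'
from h import *
for n in ['scene','side','wrist']:
    s=snap(n,n+'0')
print(s)
for n in ['scene','side','wrist']: print(np.load(f'pics/{n}0.npz')['P'].round(3))
E
```

```text
{'time': 0.1, 'q': array([-1.22690445e+00,  2.64670704e-01,  1.60530364e+00, -1.39035045e-05,
        1.27367186e+00, -3.69326285e-02]), 'joint_vel': array([ 0.00041822, -0.00176603, -0.00379117,  0.00017923, -0.00132442,
       -0.00034456]), 'joint_torque': array([ 9.36704200e-04, -5.16704750e+01, -3.68590271e+01, -1.04746735e-05,
        6.31075280e-03,  6.57265335e-07]), 'tool_pos': array([ 0.25061418, -0.62596262,  0.2060556 ]), 'tcp_rot': array([-2.60073705,  1.76017373,  0.00261414]), 'wrist_force': array([-0.7781668 , -0.9321959 , -0.22936305]), 'torque': array([-0.03145266,  0.07502062, -0.00622176]), 'width': 1.0011380006425354}
[[-0.769  0.441 -0.463  1.164]
 [ 0.64   0.539 -0.548  0.591]
 [ 0.008 -0.717 -0.697  1.027]
 [ 0.     0.     0.     1.   ]]
[[ 0.998 -0.037  0.053  0.536]
 [-0.065 -0.586  0.807 -0.972]
 [ 0.002 -0.809 -0.588  0.815]
 [ 0.     0.     0.     1.   ]]
[[ 0.372 -0.889 -0.268  0.319]
 [-0.928 -0.358 -0.104 -0.599]
 [-0.004  0.287 -0.958  0.373]
 [ 0.     0.     0.     1.   ]]
```

View pics/scene0.png

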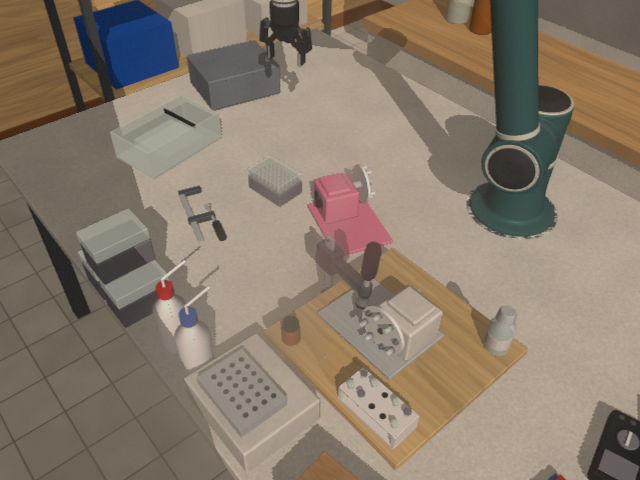

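View pics/side0.png

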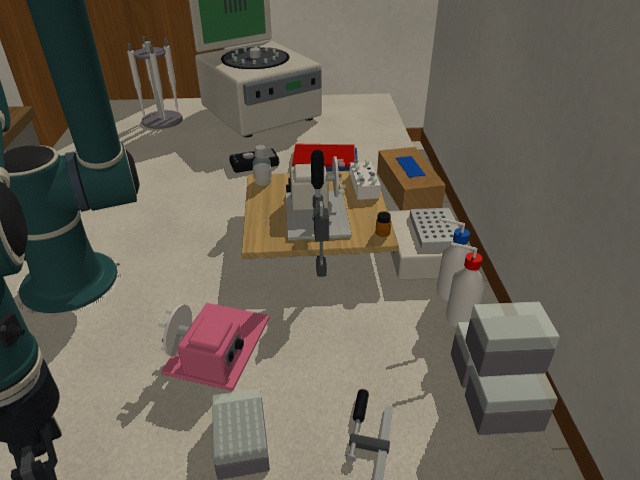

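View pics/wrist0.png

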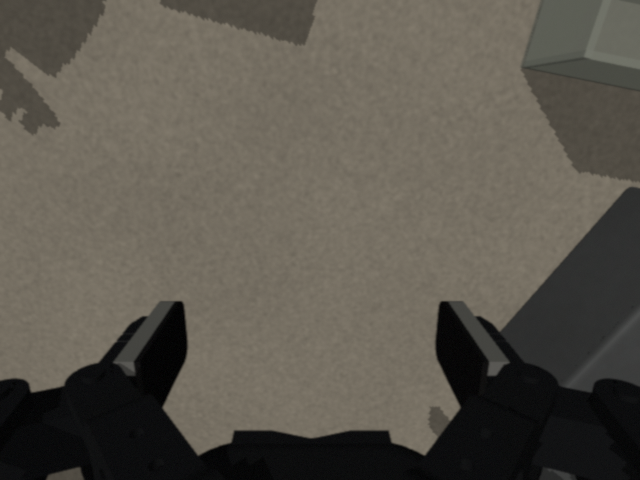

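Candidates for the clamp are the one standing on the board edge, at scene (350,270) / side (320,200), and the spare lying on the bench, at scene (203,212) / side (370,440). For the rotator, the white and aluminium one is at scene (395,325) and a pink look-alike is at (345,205). I choose the standing clamp and the white rotator, and check both in close crops.

```bash
python3 - <<'E'
from h import *
crop('scene0',260,220,460,370,4,'c1'); crop('side0',230,130,430,290,4,'c2')
E
```

```text
(no output)
```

View pics/c1.png

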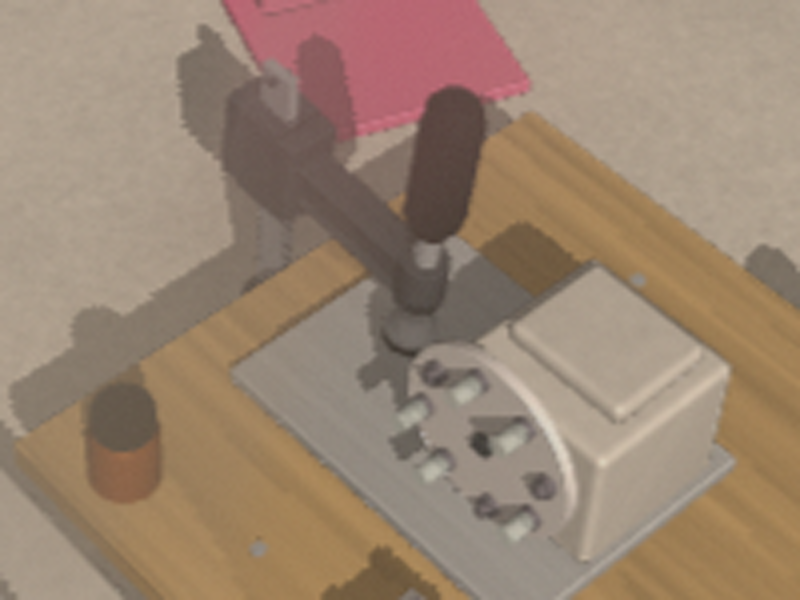

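View pics/c2.png

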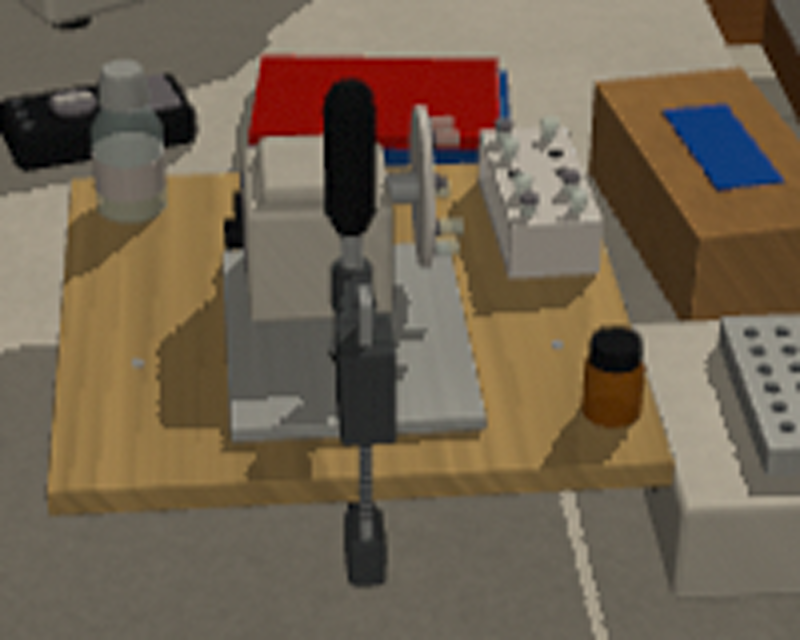

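```bash
python3 - <<'E'
from h import *
def o(s,d): return ('scene0',260+s[0]/4,220+s[1]/4),('side0',230+d[0]/4,130+d[1]/4)
for n,s,d in [('bartop',(280,72),(366,286)),('htop',(457,95),(350,88)),('hbot',(433,232),(350,232)),('platecornerR',(232,372),(484,425)),('jar top',(124,405),(615,345)),('platecornerL',(478,232),(232,435)),('boardcorner',(18,452),(668,465)),('boardcornerN',(525,115),(50,490))]:
    p,e=tri(*o(s,d)); print(n,p.round(4),np.round(e,4))
E
```

```text
bartop [ 0.5948 -0.0396  0.2213] [0.0012 0.0012]
htop [0.5905 0.0698 0.2833] [0.0013 0.0013]
hbot [0.5911 0.0657 0.1921] [0.0001 0.0001]
platecornerR [0.6655 0.0084 0.0925] [0.0005 0.0005]
jar top [0.7416 0.02   0.138 ] [0.0005 0.0005]
platecornerL [0.5119 0.0166 0.0906] [0.0076 0.0076]
boardcorner [ 0.771  -0.025   0.0826] [0.0014 0.0014]
boardcornerN [ 0.4166 -0.0325  0.0869] [0.0018 0.0018]
```

```bash
python3 - <<'E'
from h import *
s=bot.read_state();T=R.from_rotvec(s['tcp_rot']).as_matrix();print(T.round(3),s['tool_pos'])
print(np.array(bot.read_camera('wrist')['T_tool_cam']).round(3))
# rough goal: above heel; x tool -> +/- world edge direction
for sg in (1,-1):
    ex=sg*np.array([np.cos(.03),np.sin(.03),0]);ez=np.array([0,0,-1.]);ey=np.cross(ez,ex)
    G=np.c_[ex,ey,ez];print(sg,(np.degrees(R.from_matrix(T.T@G).as_rotvec())/6).round(2), (T.T@(np.array([.595,-.04,.36])-s['tool_pos'])/.03).round(2))
E
```

```text
[[ 0.372 -0.928 -0.001]
 [-0.928 -0.372  0.002]
 [-0.002 -0.    -1.   ]] [ 0.25067314 -0.62605565  0.20621995]
[[ 1.     0.001 -0.001  0.   ]
 [-0.001  0.958  0.287 -0.073]
 [ 0.001 -0.287  0.958 -0.167]
 [ 0.     0.     0.     1.   ]]
1 [-1.000e-02  1.000e-02 -1.165e+01] [-13.88 -17.92  -5.1 ]
-1 [2.000e-02 1.000e-02 1.835e+01] [-13.88 -17.92  -5.1 ]
```

{"op": "arm_command", "data": {"steps": [0, 0, -0.5, 0, 0, -1, 1, 0, 0, -0.5, 0, 0, -1, 1, 0, 0, -0.5, 0, 0, -1, 1, 0, 0, -0.5, 0, 0, -1, 1, 0, 0, -0.5, 0, 0, -1, 1, 0, 0, -0.5, 0, 0, -1, 1, 0, 0, -0.5, 0, 0, -1, 1, 0, 0, -0.5, 0, 0, -1, 1, 0, 0, -0.5, 0, 0, -1, 1, 0, 0, -0.5, 0, 0, -1, 1]}}

```text
time: 1.45
tool_pos: [0.2508, -0.6265, 0.3574]
tcp_rot: [-3.133, 0.219, 0.0]
wrist_force: [0.4, 0.2, 0.5]
width: 0.998
```

{"op": "arm_command", "data": {"steps": [0, 0, 0, 0, 0, -1, 1, 0, 0, 0, 0, 0, -0.65, 1, 0.57, -0.97, 0, 0, 0, 0, 1, 0.57, -0.97, 0, 0, 0, 0, 1, 0.57, -0.97, 0, 0, 0, 0, 1, 0.57, -0.97, 0, 0, 0, 0, 1, 0.57, -0.97, 0, 0, 0, 0, 1, 0.57, -0.97, 0, 0, 0, 0, 1, 0.57, -0.97, 0, 0, 0, 0, 1, 0.57, -0.97, 0, 0, 0, 0, 1]}}

```text
time: 2.7
tool_pos: [0.3809, -0.3887, 0.3571]
tcp_rot: [-3.141, -0.047, 0.0]
wrist_force: [-0.7, -0.2, 0.4]
width: 1.002
```

{"op": "arm_command", "data": {"steps": [0.57, -0.97, 0, 0, 0, 0, 1, 0.57, -0.97, 0, 0, 0, 0, 1, 0.57, -0.97, 0, 0, 0, 0, 1, 0.57, -0.97, 0, 0, 0, 0, 1, 0.57, -0.97, 0, 0, 0, 0, 1, 0.57, -0.97, 0, 0, 0, 0, 1, 0.57, -0.97, 0, 0, 0, 0, 1, 0.57, -0.97, 0, 0, 0, 0, 1, 0.57, -0.97, 0, 0, 0, 0, 1, 0.57, -0.97, 0, 0, 0, 0, 1]}}

```text
time: 3.95
tool_pos: [0.5431, -0.0928, 0.3571]
tcp_rot: [-3.141, -0.047, 0.0]
wrist_force: [0.2, -0.1, 0.4]
width: 1.0
```

```bash
python3 - <<'E'
from h import *
s=snap('wrist','w1');print(s['time'],s['tool_pos'],s['q'],s['wrist_force']);print(R.from_rotvec(s['tcp_rot']).as_matrix().round(3))
E
```

```text
3.95 [ 0.54311179 -0.09280526  0.35708312] [-2.14417340e-01 -2.85634529e-02  1.65840234e+00 -4.78289140e-05
  1.51198655e+00 -2.44439758e-01] [ 0.16309821 -0.1426554   0.35952877]
[[ 1.    0.03 -0.  ]
 [ 0.03 -1.    0.  ]
 [-0.   -0.   -1.  ]]
```

View pics/w1.png

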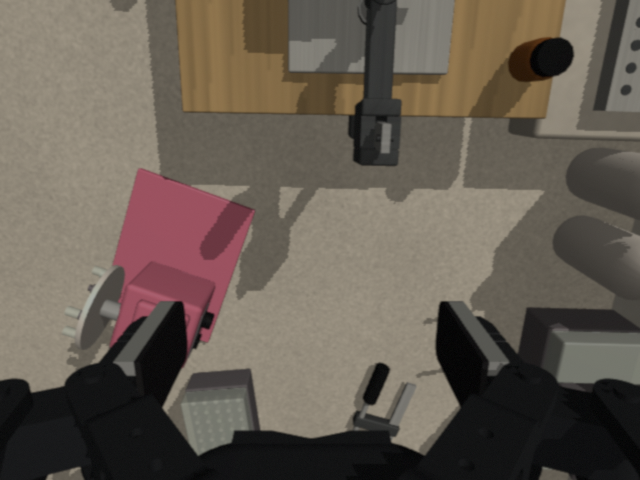

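The wrist view shows the clamp heel at about (378,140) with the bar top at (384,133), and the arm runs up the picture. I'll enlarge it.

```bash
python3 - <<'E'
from h import *
crop('w1',320,60,440,180,6,'c3')
E
```

```text
(no output)
```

View pics/c3.png

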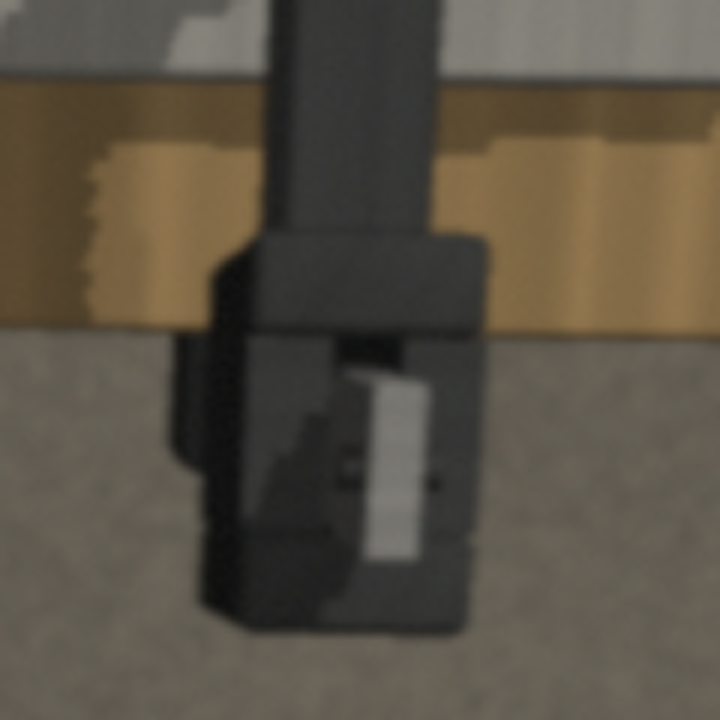

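```bash
python3 - <<'E'
from h import *
crop('scene0',300,225,380,300,9,'c4'); crop('side0',290,180,350,240,10,'c5')
w=lambda u,v:('w1',320+u/6,60+v/6)
a=[w(398,470),('scene0',260+280/4,220+72/4),('side0',230+366/4,130+286/4)]
print(tri(*a),tri(*a[:2]),tri(a[0],a[2]))
for z in (.19,.2,.21):
    c=[atz(*w(*p),z) for p in [(260,235),(488,235),(465,632),(245,632)]]
    print(z,np.linalg.norm(c[0]-c[1]),np.linalg.norm(c[2]-c[3]),np.linalg.norm(c[1]-c[2]),np.mean(c,0))
print(atz(*w(398,470),.22))
E
```

```text
(array([ 0.59452566, -0.04130511,  0.22137991]), [0.0015668056035062332, 0.0017080968611537068, 0.0015969557450684721]) (array([ 0.59455182, -0.042522  ,  0.2184237 ]), [0.0007399563276897377, 0.0007399563276897717]) (array([ 0.59380658, -0.04269155,  0.22392553]), [0.00025481921552248364, 0.00025481921552229835])
0.19 0.028529893294879875 0.02875195237274829 0.049648070861538794 [ 0.5953775  -0.04135693  0.19      ]
0.2 0.027675200291048873 0.027890606966178656 0.04816072359456971 [ 0.59376226 -0.04071498  0.2       ]
0.21 0.026820507287218086 0.027029261559609025 0.04667337632760065 [ 0.59214703 -0.04007303  0.21      ]
[ 0.59475362 -0.04298075  0.22      ]
```

View pics/c4.png

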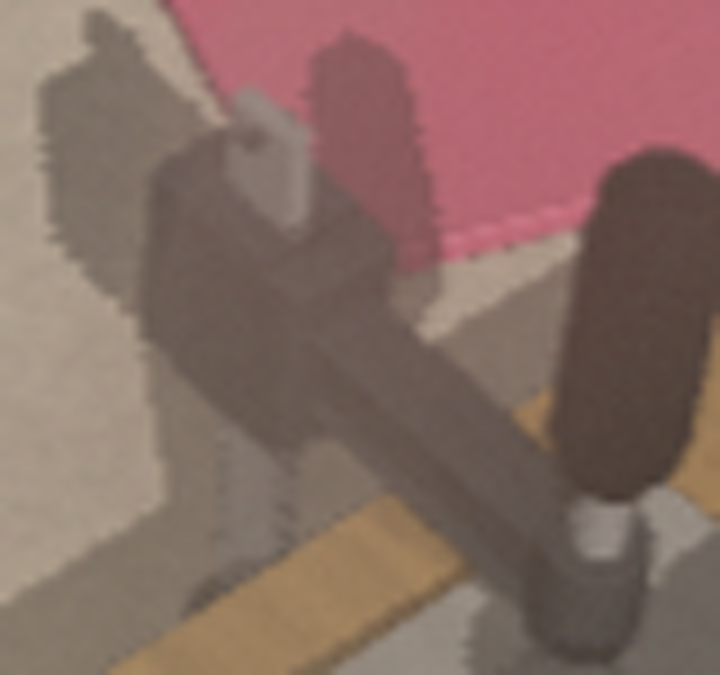

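View pics/c5.png

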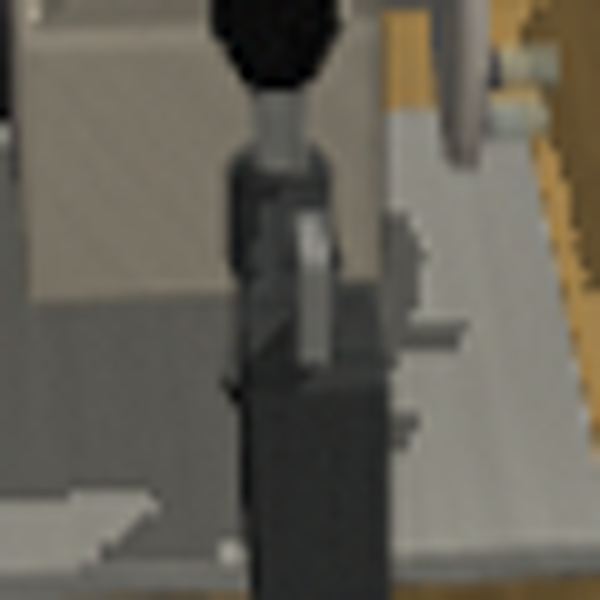

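{"op": "arm_command", "data": {"steps": [0.6, -0.55, 0, 0, 0, 0, 0.16, 0.6, -0.55, 0, 0, 0, 0, 0.16, 0.57, -0.53, 0.4, 0, 0, 0, 0.16, 0, 0, 0.8, 0, 0, 0, 0.16, 0, 0, 0.8, 0, 0, 0, 0.16, 0, 0, 0.6, 0, 0, 0, 0.16, 0, 0, 0, 0, 0, 0, 0.16, 0, 0, 0, 0, 0, 0, 0.16], "squeeze": 30}}

```text
time: 5.0
tool_pos: [0.595, -0.0434, 0.28]
tcp_rot: [3.141, 0.047, 0.002]
wrist_force: [-0.1, -0.6, 0.4]
width: 0.156
```

```bash
python3 - <<'E'
from h import *
s=snap('wrist','w2');print(s['time'],s['tool_pos'],s['wrist_force'],s['width'])
print([proj('w2',s['tool_pos']+np.array([0,0,-d])) for d in (-.005,0,.014,.054)], proj('w2',[.5945,-.0425,.22]))
snap('side','s2');snap('scene','sc2');crop('side0',0,0,9,9,1,'x');crop('side0'[:0]+'s2',240,60,400,260,3,'c6');crop('sc2',260,160,460,310,4,'c7')
E
```

```text
5.0 [ 0.5949803  -0.0434163   0.27997665] [-0.10330403 -0.61408945  0.41403943] 0.15550976670728225
[array([309.90762715, 285.60100124]), array([309.93180857, 280.71723808]), array([309.99316261, 268.32596292]), array([310.12941904, 240.80713975])] [309.33670624 235.87177746]
```

View pics/w2.png

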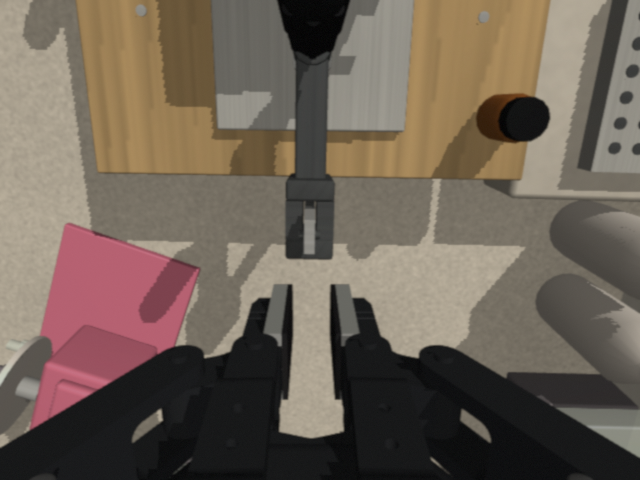

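View pics/c6.png

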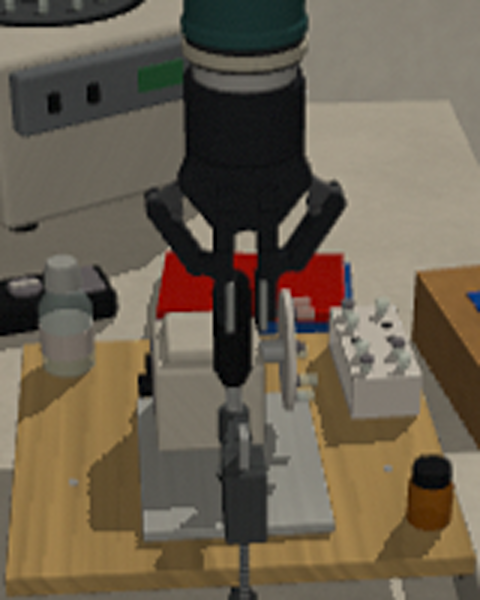

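View pics/c7.png

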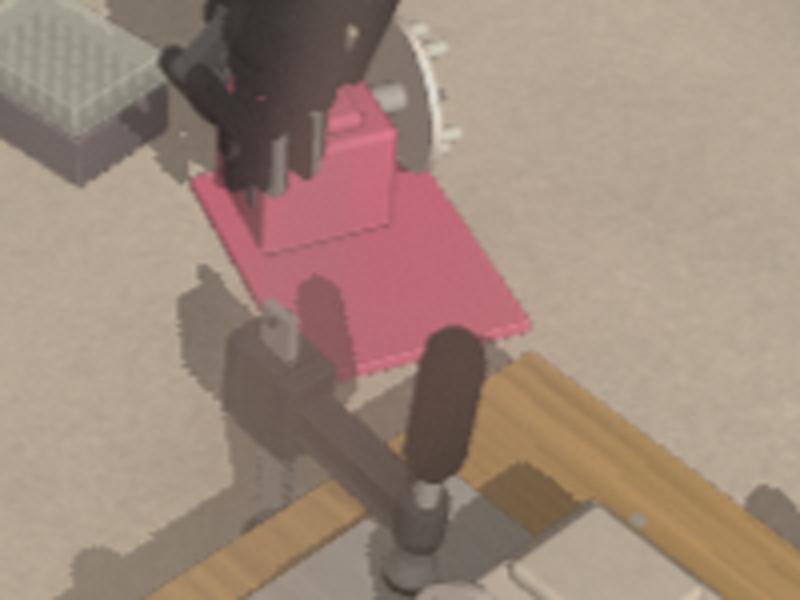

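{"op": "arm_command", "data": {"steps": [0, 0, 0.6, 0, 0, 0, 0.16, 0, 0, 0.6, 0, 0, 0, 0.16, 0, 0, 0.3, 0, 0, 0, 0.16, 0, 0, 0.1, 0, 0, 0, 0.16, 0, 0, 0.1, 0, 0, 0, 0.16, 0, 0, 0.1, 0, 0, 0, 0.16]}}

```text
time: 5.9
tool_pos: [0.5949, -0.0434, 0.2257]
tcp_rot: [3.141, 0.047, 0.002]
wrist_force: [-0.0, 0.9, 0.7]
width: 0.16
```

{"op": "arm_command", "data": {"steps": [0, 0, 0.1, 0, 0, 0, 0.16, 0, 0, 0.1, 0, 0, 0, 0.16]}}

```text
time: 6.15
tool_pos: [0.5946, -0.0434, 0.2194]
tcp_rot: [3.141, 0.047, 0.001]
wrist_force: [0.3, -0.2, -0.2]
width: 0.159
```

{"op": "arm_command", "data": {"steps": [0, 0, 0.1, 0, 0, 0, 0.16]}}

```text
time: 6.28
tool_pos: [0.5945, -0.0434, 0.2162]
tcp_rot: [3.141, 0.047, 0.0]
wrist_force: [0.4, 0.0, 0.3]
width: 0.162
```

{"op": "arm_command", "data": {"steps": [0, 0, 0.1, 0, 0, 0, 0.16, 0, 0, 0.1, 0, 0, 0, 0.16]}}

```text
time: 6.52
tool_pos: [0.5944, -0.0434, 0.2101]
tcp_rot: [-3.141, -0.047, 0.0]
wrist_force: [-0.6, 0.6, 0.1]
width: 0.159
```

{"op": "arm_command", "data": {"steps": [0, 0, 0.1, 0, 0, 0, 0.16]}}

```text
time: 6.65
tool_pos: [0.5944, -0.0434, 0.2071]
tcp_rot: [-3.141, -0.047, 0.0]
wrist_force: [-0.3, 0.3, -0.2]
width: 0.161
```

```bash
python3 - <<'E'
from h import *
s=snap('side','s3');print(s['time'],s['tool_pos'],s['wrist_force'],s['torque']);crop('s3',270,120,370,240,6,'c8')
E
```

```text
6.65 [ 0.59442015 -0.04340222  0.20707141] [-0.31110328  0.28485112 -0.22325272] [0.00355161 0.03290555 0.01676049]
```

View pics/c8.png

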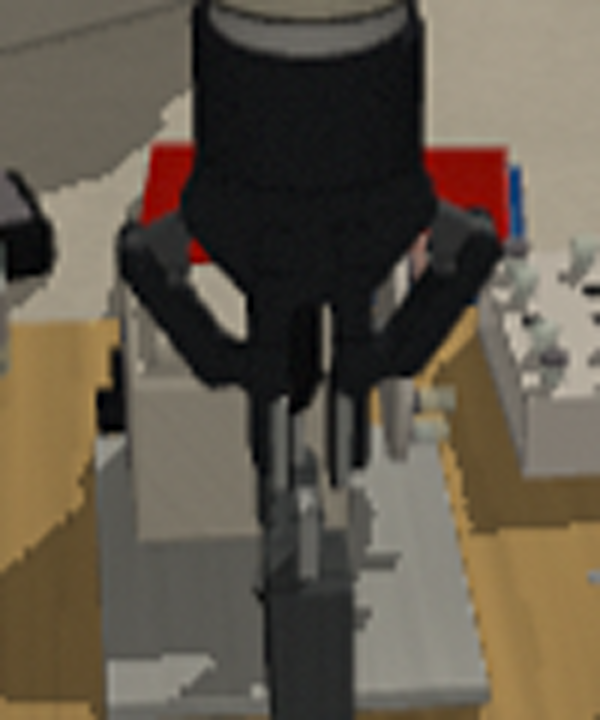

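{"op": "arm_command", "data": {"steps": [0, 0, 0.07, 0, 0, 0, 0.16, 0, 0, 0.07, 0, 0, 0, 0.16]}}

```text
time: 6.95
tool_pos: [0.5945, -0.0434, 0.203]
tcp_rot: [3.141, 0.047, 0.0]
wrist_force: [0.3, 0.1, 0.3]
width: 0.158
```

{"op": "arm_command", "data": {"steps": [0, 0, 0.07, 0, 0, 0, 0.16]}}

```text
time: 7.08
tool_pos: [0.5945, -0.0434, 0.2009]
tcp_rot: [3.141, 0.047, 0.0]
wrist_force: [-0.4, 0.3, 0.9]
width: 0.161
```

{"op": "arm_command", "data": {"steps": [0, 0, 0.07, 0, 0, 0, 0.16]}}

```text
time: 7.2
tool_pos: [0.5944, -0.0434, 0.1987]
tcp_rot: [-3.141, -0.047, 0.0]
wrist_force: [-0.2, 0.4, 0.5]
width: 0.16
```

```bash
python3 - <<'E'
from h import *
s=snap('side','s4');crop('s4',270,120,370,240,6,'c9');snap('scene','sc4');crop('sc4',280,200,400,300,6,'c10')
E
```

```text
(no output)
```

View pics/c9.png

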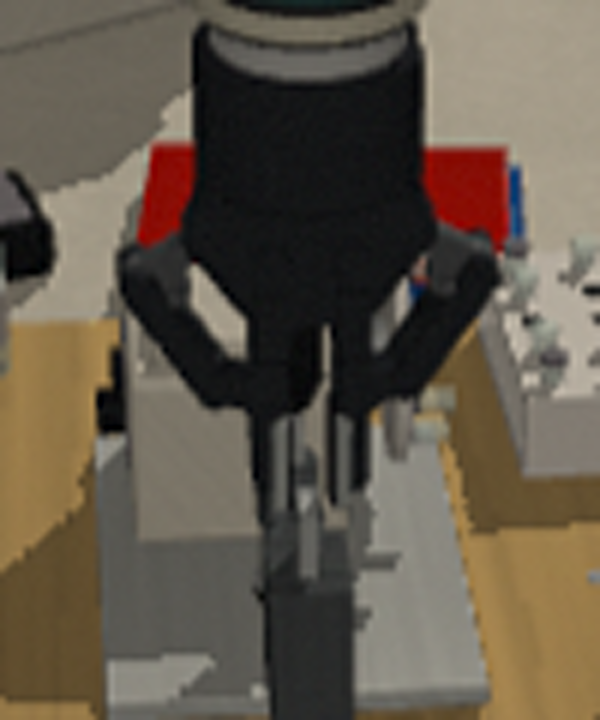

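View pics/c10.png

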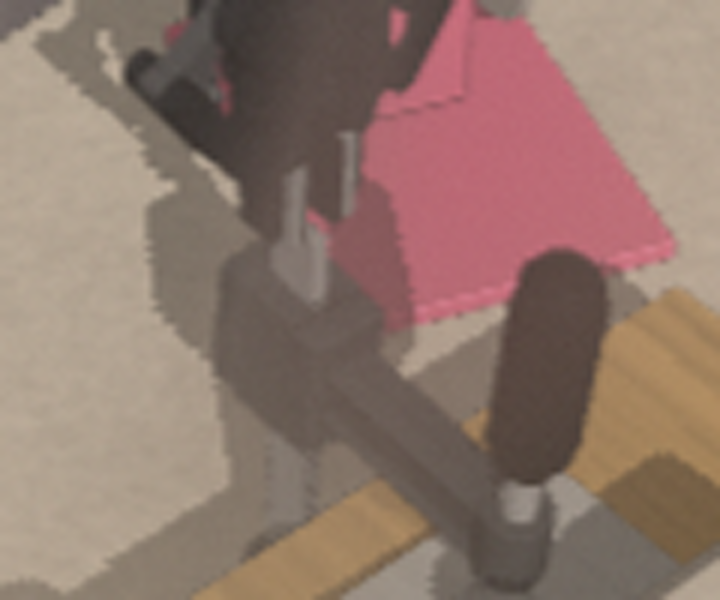

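{"op": "arm_command", "data": {"steps": [0, 0, 0.05, 0, 0, 0, 0.16, 0, 0, 0.05, 0, 0, 0, 0.16]}}

```text
time: 7.55
tool_pos: [0.5945, -0.0434, 0.1959]
tcp_rot: [-3.141, -0.047, -0.0]
wrist_force: [-0.0, -0.3, 0.4]
width: 0.163
```

{"op": "arm_command", "data": {"steps": [0, 0, 0.05, 0, 0, 0, 0.16, 0, 0, 0.05, 0, 0, 0, 0.16]}}

```text
time: 7.8
tool_pos: [0.5944, -0.0434, 0.1928]
tcp_rot: [-3.141, -0.047, 0.0]
wrist_force: [-0.1, -1.1, 0.2]
width: 0.162
```

{"op": "arm_command", "data": {"steps": [0, 0, 0.05, 0, 0, 0, 0.16, 0, 0, 0.05, 0, 0, 0, 0.16]}}

```text
time: 8.05
tool_pos: [0.5944, -0.0434, 0.1898]
tcp_rot: [3.141, 0.047, -0.0]
wrist_force: [-1.0, -0.2, -0.6]
width: 0.158
```

```bash
python3 - <<'E'
from h import *
s=snap('side','s5');crop('s5',290,160,360,240,8,'c11');snap('scene','sc5');crop('sc5',300,220,400,320,7,'c12');snap('wrist','w5')
E
```

```text
(no output)
```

View pics/c11.png

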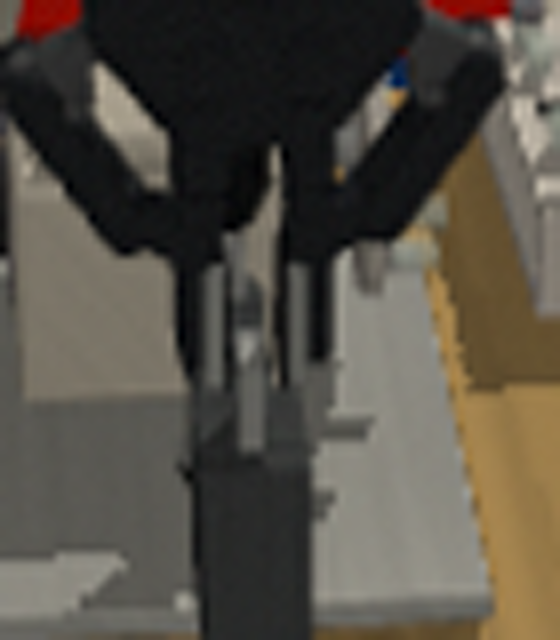

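View pics/c12.png

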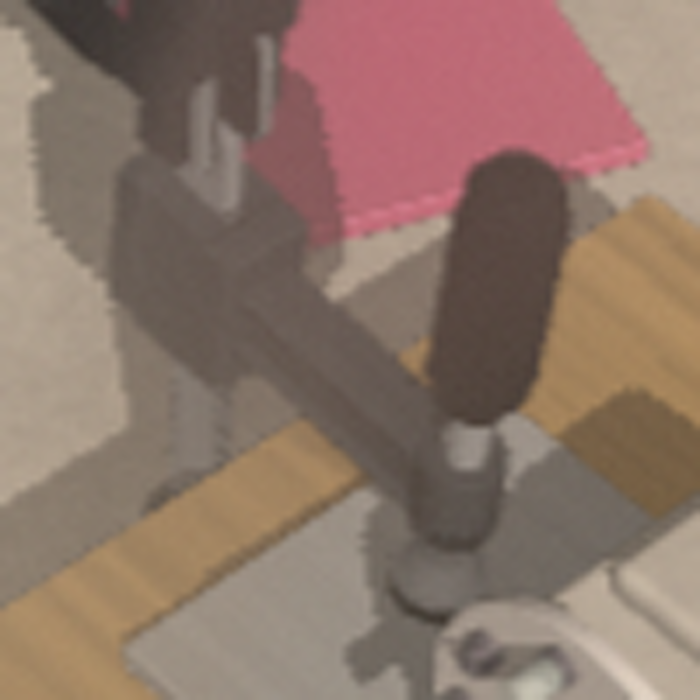

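View pics/w5.png

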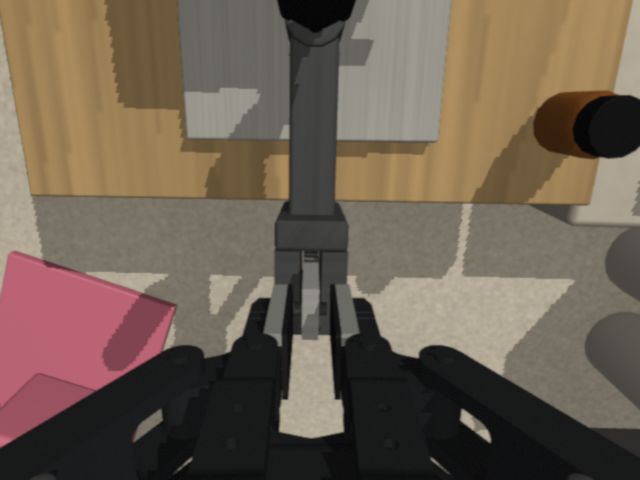

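{"op": "arm_command", "data": {"steps": [0, 0, 0.05, 0, 0, 0, 0.16]}}

```text
time: 8.32
tool_pos: [0.5946, -0.0434, 0.1885]
tcp_rot: [-3.141, -0.047, -0.001]
wrist_force: [0.3, -0.2, -0.0]
width: 0.161
```

{"op": "arm_command", "data": {"steps": [0, 0, 0.05, 0, 0, 0, 0.16]}}

```text
time: 8.45
tool_pos: [0.5945, -0.0434, 0.1869]
tcp_rot: [3.141, 0.047, 0.0]
wrist_force: [0.1, -0.6, -0.0]
width: 0.159
```

{"op": "arm_command", "data": {"steps": [0, 0, 0.05, 0, 0, 0, 0.16]}}

```text
time: 8.57
tool_pos: [0.5944, -0.0434, 0.1853]
tcp_rot: [3.141, 0.047, -0.0]
wrist_force: [0.2, 0.2, -0.1]
width: 0.159
```

{"op": "arm_command", "data": {"steps": [0, 0, 0.05, 0, 0, 0, 0.16]}}

```text
time: 8.7
tool_pos: [0.5944, -0.0434, 0.1838]
tcp_rot: [-3.141, -0.047, 0.0]
wrist_force: [0.1, 0.4, -0.0]
width: 0.159
```

```bash
python3 - <<'E'
from h import *
s=snap('side','s6');crop('s6',290,160,360,240,8,'c13');snap('scene','sc6');crop('sc6',300,220,400,320,7,'c14');
E
```

```text
(no output)
```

View pics/c13.png

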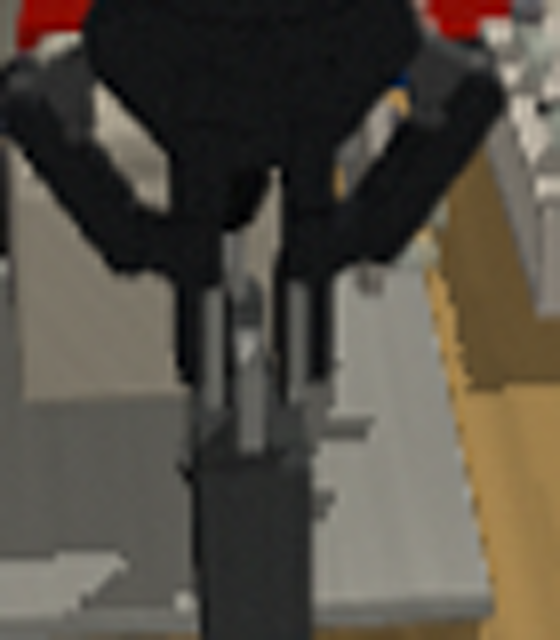

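View pics/c14.png

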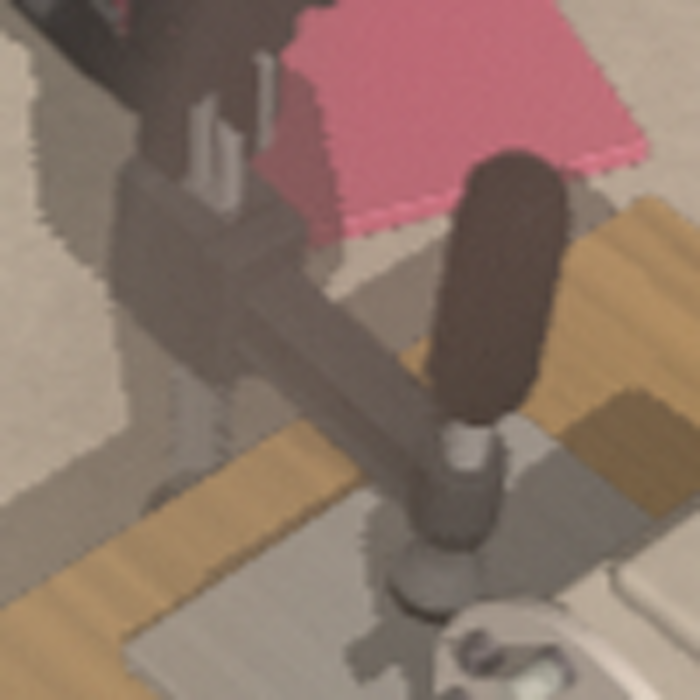

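```bash
python3 - <<'E'
from h import *
def aty(f,u,v,y):
    o,r=ray(f,u,v);return o+r*(y-o[1])/r[1]
print(aty('s6',290+297/8,160+385/8,-.0544),aty('s6',290+213/8,160+408/8,-.0544))
print('heel front top',aty('s6',290+200/8,160+458/8,-.067),aty('s6',290+313/8,160+455/8,-.067))
print('bar bottom vis',aty('s6',290+250/8,160+450/8,-.0525))
# scene: heel corner front-left-top (far +x,-y) etc
print('scene heel corner +x+y',)
for z in (.17,.18,.19): print(z,atz('sc6',300+210/7,220+272/7,z),atz('sc6',300+120/7,220+165/7,z))
E
```

```text
[ 0.60468308 -0.0544      0.21437312] [ 0.58251841 -0.0544      0.20804378]
heel front top [ 0.57837424 -0.067       0.20083073] [ 0.60808212 -0.067       0.2005201 ]
bar bottom vis [ 0.59239711 -0.0525      0.19298716]
scene heel corner +x+y
0.17 [ 0.59928529 -0.0341529   0.17      ] [ 0.5910648  -0.08387441  0.17      ]
0.18 [ 0.60588226 -0.026856    0.18      ] [ 0.59775773 -0.07599707  0.18      ]
0.19 [ 0.61247922 -0.01955911  0.19      ] [ 0.60445066 -0.06811973  0.19      ]
```

```bash
python3 - <<'E'
from h import *
d=np.load('pics/w5.npz');print(d['K'])
s=bot.read_state()
tool=lambda p:s['tool_pos']+np.array([0,0,.006])+R.from_rotvec(s['tcp_rot']).apply(p)
for z in (-.03,-.02,-.01,0,.014):
  print(z,[proj('w5',tool([sx*.0068,-.011,z])).round(0) for sx in (-1,1)])
crop('w5',240,190,380,420,3.4,'c15')
E
```

```text
[[425.28091801   0.         310.98607213]
 [  0.         425.28091801 228.41239122]
 [  0.           0.           1.        ]]
-0.03 [array([290., 286.]), array([329., 286.])]
-0.02 [array([292., 275.]), array([328., 275.])]
-0.01 [array([293., 265.]), array([327., 265.])]
0 [array([294., 256.]), array([326., 256.])]
0.014 [array([295., 245.]), array([325., 246.])]
```

View pics/c15.png

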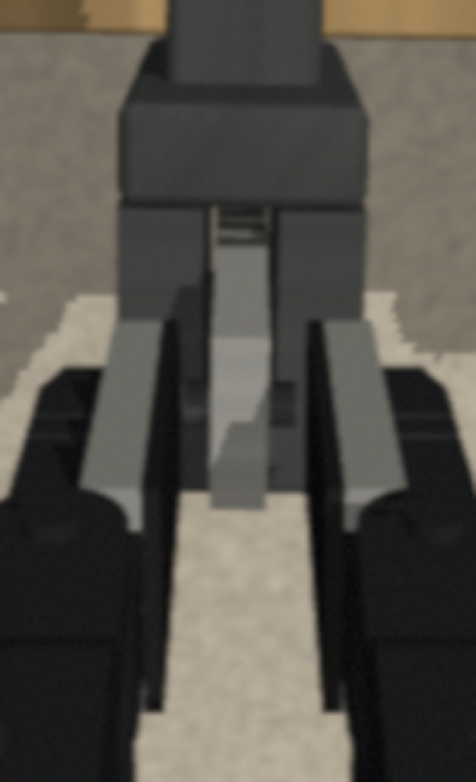

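```bash
python3 - <<'E'
from h import *
def aty(f,u,v,y):
    o,r=ray(f,u,v);return o+r*(y-o[1])/r[1]
print('tips s2',aty('s2',240+230/3,60+330/3,-.0544),'palm',aty('s2',240+247/3,60+235/3,-.0544-.02))
crop('s2',280,100,360,180,8,'c16')
E
```

```text
tips s2 [ 0.58319224 -0.0544      0.30616558] palm [ 0.59323853 -0.0744      0.38447401]
```

View pics/c16.png

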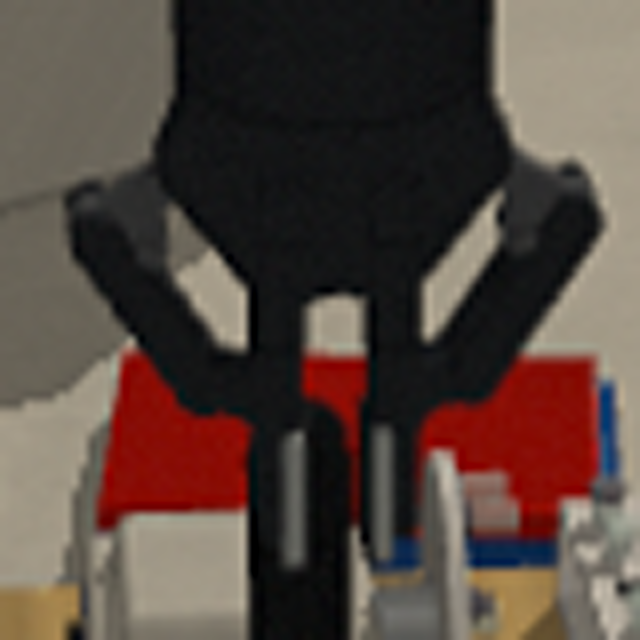

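Both views put the fingertips about 26 mm behind the reported TCP, not 14 mm ahead, so contact is still about 12 mm away. I'll keep going down slowly and watch the force.

{"op": "arm_command", "data": {"steps": [0, 0, 0.07, 0, 0, 0, 0.16, 0, 0, 0.07, 0, 0, 0, 0.16, 0, 0, 0.07, 0, 0, 0, 0.16]}}

```text
time: 9.18
tool_pos: [0.5944, -0.0434, 0.1774]
tcp_rot: [3.141, 0.047, -0.0]
wrist_force: [0.2, 0.5, 0.3]
width: 0.159
```

{"op": "arm_command", "data": {"steps": [0, 0, 0.05, 0, 0, 0, 0.16, 0, 0, 0.05, 0, 0, 0, 0.16]}}

```text
time: 9.43
tool_pos: [0.5944, -0.0434, 0.1744]
tcp_rot: [3.141, 0.047, -0.0]
wrist_force: [1.2, 0.1, 0.1]
width: 0.159
```

{"op": "arm_command", "data": {"steps": [0, 0, 0.05, 0, 0, 0, 0.16]}}

```text
time: 9.55
tool_pos: [0.5945, -0.0434, 0.173]
tcp_rot: [-3.141, -0.047, -0.0]
wrist_force: [0.1, 0.5, 0.1]
width: 0.161
```

{"op": "arm_command", "data": {"steps": [0, 0, 0.05, 0, 0, 0, 0.16]}}

```text
time: 9.68
tool_pos: [0.5945, -0.0434, 0.1717]
tcp_rot: [3.141, 0.047, 0.0]
wrist_force: [0.2, 0.5, 2.6]
width: 0.155
```

{"op": "arm_command", "data": {"steps": [0, 0, 0.05, 0, 0, 0, 0.16]}}

```text
time: 9.8
tool_pos: [0.5946, -0.0434, 0.1706]
tcp_rot: [3.141, 0.047, 0.001]
wrist_force: [-1.5, 0.4, 3.3]
width: 0.161
```

{"op": "arm_command", "data": {"steps": [0, 0, 0.05, 0, 0, 0, 0.16]}}

```text
time: 9.93
tool_pos: [0.5946, -0.0434, 0.169]
tcp_rot: [3.141, 0.047, 0.001]
wrist_force: [-1.2, 0.7, 3.1]
width: 0.156
```

{"op": "arm_command", "data": {"steps": [0, 0, 0.05, 0, 0, 0, 0.16, 0, 0, 0.05, 0, 0, 0, 0.16, 0, 0, 0.05, 0, 0, 0, 0.16]}}

```text
time: 10.3
tool_pos: [0.5945, -0.0434, 0.164]
tcp_rot: [3.141, 0.047, 0.0]
wrist_force: [-0.3, 0.0, 3.1]
width: 0.156
```

{"op": "arm_command", "data": {"steps": [0, 0, 0.05, 0, 0, 0, 0.16, 0, 0, 0.05, 0, 0, 0, 0.16, 0, 0, 0.05, 0, 0, 0, 0.16]}}

```text
time: 10.68
tool_pos: [0.5945, -0.0434, 0.1595]
tcp_rot: [3.141, 0.047, 0.0]
wrist_force: [-1.1, 0.4, 2.6]
width: 0.158
```

{"op": "arm_command", "data": {"steps": [0, 0, 0.04, 0, 0, 0, 0.16, 0, 0, 0.04, 0, 0, 0, 0.16]}}

```text
time: 10.92
tool_pos: [0.5941, -0.0433, 0.1565]
tcp_rot: [-3.141, -0.047, 0.001]
wrist_force: [0.0, 0.2, 0.5]
width: 0.158
```

{"op": "arm_command", "data": {"steps": [0, 0, 0.04, 0, 0, 0, 0.16, 0, 0, 0.04, 0, 0, 0, 0.16]}}

```text
time: 11.18
tool_pos: [0.5943, -0.0433, 0.1544]
tcp_rot: [-3.141, -0.047, 0.001]
wrist_force: [1.2, -0.2, 0.2]
width: 0.158
```

```bash
python3 - <<'E'
from h import *
s=snap('side','s7');print(s['tool_pos'],s['wrist_force']);crop('s7',280,130,370,240,6,'c17');snap('scene','sc7');crop('sc7',300,220,400,320,6,'c18')
E
```

```text
[ 0.59426596 -0.04334589  0.15438534] [ 1.23615195 -0.24737566  0.22233647]
```

View pics/c17.png

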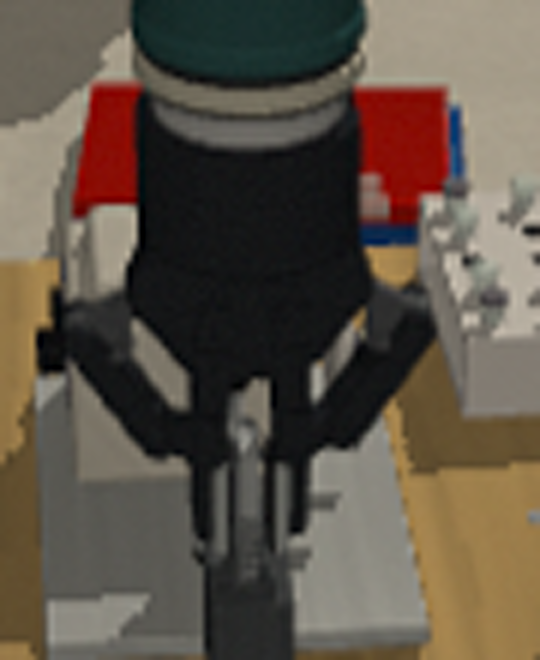

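View pics/c18.png

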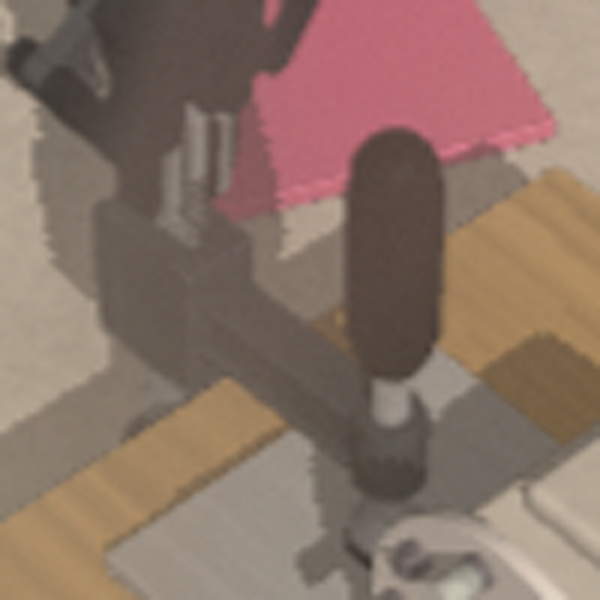

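The arm has dropped and rocked over by its own weight: the handle now leans towards the bar and the force is back near zero. I'll follow it down gently until the fingertips touch the heel again.

{"op": "arm_command", "data": {"steps": [0, 0, 0.06, 0, 0, 0, 0.16, 0, 0, 0.06, 0, 0, 0, 0.16, 0, 0, 0.06, 0, 0, 0, 0.16]}}

```text
time: 11.65
tool_pos: [0.5944, -0.0434, 0.1493]
tcp_rot: [-3.141, -0.047, -0.0]
wrist_force: [-1.0, -0.6, -0.1]
width: 0.159
```

{"op": "arm_command", "data": {"steps": [0, 0, 0.04, 0, 0, 0, 0.16, 0, 0, 0.04, 0, 0, 0, 0.16]}}

```text
time: 11.9
tool_pos: [0.5944, -0.0434, 0.1469]
tcp_rot: [3.141, 0.047, -0.0]
wrist_force: [-0.4, -0.0, 0.4]
width: 0.159
```

{"op": "arm_command", "data": {"steps": [0, 0, 0.03, 0, 0, 0, 0.16, 0, 0, 0.03, 0, 0, 0, 0.16]}}

```text
time: 12.15
tool_pos: [0.5944, -0.0434, 0.1451]
tcp_rot: [3.141, 0.047, 0.0]
wrist_force: [-0.4, -0.1, 0.5]
width: 0.161
```

{"op": "arm_command", "data": {"steps": [0, 0, 0.03, 0, 0, 0, 0.16]}}

```text
time: 12.28
tool_pos: [0.5945, -0.0434, 0.1442]
tcp_rot: [-3.141, -0.047, -0.0]
wrist_force: [-0.4, -1.1, 0.5]
width: 0.159
```

{"op": "arm_command", "data": {"steps": [0, 0, 0.03, 0, 0, 0, 0.16]}}

```text
time: 12.4
tool_pos: [0.5945, -0.0434, 0.1433]
tcp_rot: [-3.141, -0.047, -0.0]
wrist_force: [0.5, -0.2, 0.5]
width: 0.16
```

{"op": "arm_command", "data": {"steps": [0, 0, 0.03, 0, 0, 0, 0.16]}}

```text
time: 12.52
tool_pos: [0.5945, -0.0434, 0.1424]
tcp_rot: [3.141, 0.047, 0.0]
wrist_force: [-1.2, -0.4, -1.0]
width: 0.161
```

{"op": "arm_command", "data": {"steps": [0, 0, 0.03, 0, 0, 0, 0.16, 0, 0, 0.03, 0, 0, 0, 0.16]}}

```text
time: 12.78
tool_pos: [0.5945, -0.0434, 0.1407]
tcp_rot: [3.141, 0.047, 0.0]
wrist_force: [-0.4, -0.3, 3.2]
width: 0.157
```

{"op": "arm_command", "data": {"steps": [0, 0, 0.03, 0, 0, 0, 0.16]}}

```text
time: 12.9
tool_pos: [0.5946, -0.0434, 0.1406]
tcp_rot: [3.141, 0.047, 0.001]
wrist_force: [-2.1, 1.2, 6.6]
width: 0.161
```

{"op": "arm_command", "data": {"steps": [0, 0, 0.03, 0, 0, 0, 0.16]}}

```text
time: 13.02
tool_pos: [0.5946, -0.0434, 0.1404]
tcp_rot: [3.141, 0.047, 0.001]
wrist_force: [-4.8, 0.5, 10.5]
width: 0.154
```

{"op": "arm_command", "data": {"steps": [0, 0, 0.03, 0, 0, 0, 0.16]}}

```text
time: 13.15
tool_pos: [0.5947, -0.0434, 0.1402]
tcp_rot: [3.141, 0.047, 0.001]
wrist_force: [-4.6, 0.9, 13.6]
width: 0.158
```

{"op": "arm_command", "data": {"steps": [0, 0, 0.02, 0, 0, 0, 0.16]}}

```text
time: 13.28
tool_pos: [0.5948, -0.0435, 0.1401]
tcp_rot: [3.141, 0.047, 0.002]
wrist_force: [-6.1, -0.5, 14.3]
width: 0.157
```

{"op": "arm_command", "data": {"steps": [0, 0, 0.02, 0, 0, 0, 0.16]}}

```text
time: 13.4
tool_pos: [0.5948, -0.0435, 0.14]
tcp_rot: [3.141, 0.047, 0.002]
wrist_force: [-7.0, 0.5, 15.2]
width: 0.155
```

{"op": "arm_command", "data": {"steps": [0, 0, 0.02, 0, 0, 0, 0.16]}}

```text
time: 13.52
tool_pos: [0.5948, -0.0435, 0.1398]
tcp_rot: [3.141, 0.047, 0.002]
wrist_force: [-8.8, -0.3, 18.3]
width: 0.16
```

{"op": "arm_command", "data": {"steps": [0, 0, 0.02, 0, 0, 0, 0.16, 0, 0, 0, 0, 0, 0, 0.16]}}

```text
time: 13.78
tool_pos: [0.5949, -0.0436, 0.1397]
tcp_rot: [3.141, 0.047, 0.002]
wrist_force: [-9.1, -0.1, 18.6]
width: 0.166
```

{"op": "arm_command", "data": {"steps": [0, 0, 0.02, 0, 0, 0, 0.16, 0, 0, 0.02, 0, 0, 0, 0.16]}}

```text
time: 14.02
tool_pos: [0.595, -0.0436, 0.1394]
tcp_rot: [3.141, 0.047, 0.003]
wrist_force: [-10.6, -0.1, 24.3]
width: 0.161
```

{"op": "arm_command", "data": {"steps": [0, 0, 0.02, 0, 0, 0, 0.16, 0, 0, 0, 0, 0, 0, 0.16]}}

```text
time: 14.28
tool_pos: [0.595, -0.0436, 0.1393]
tcp_rot: [3.141, 0.047, 0.003]
wrist_force: [-11.8, -0.2, 24.3]
width: 0.158
```

Pressed to 24 N. Now I let go upward, slowly at first, then check.

{"op": "arm_command", "data": {"steps": [0, 0, -0.1, 0, 0, 0, 0.16, 0, 0, -0.15, 0, 0, 0, 0.16, 0, 0, -0.3, 0, 0, 0, 0.16, 0, 0, -0.6, 0, 0, 0, 0.16, 0, 0, -1, 0, 0, 0, 0.16, 0, 0, -1, 0, 0, 0, 0.16, 0, 0, -1, 0, 0, 0, 0.16]}}

```text
time: 15.15
tool_pos: [0.5947, -0.0434, 0.2603]
tcp_rot: [3.141, 0.047, 0.002]
wrist_force: [0.9, 0.6, -0.4]
width: 0.158
```

```bash
python3 - <<'E'
from h import *
s=snap('side','s8');print(s['time'],s['tool_pos'],s['wrist_force'],s['q']);crop('s8',260,100,380,240,4,'c19');snap('scene','sc8');crop('sc8',290,210,430,330,5,'c20');snap('wrist','w8')
E
```

```text
15.15 [ 0.59469191 -0.04338349  0.26030628] [ 0.94734927  0.556122   -0.41323284] [-1.14596115e-01  8.66065683e-02  1.71315700e+00  3.80780710e-06
  1.34086124e+00 -1.44618731e-01]
```

View pics/c19.png

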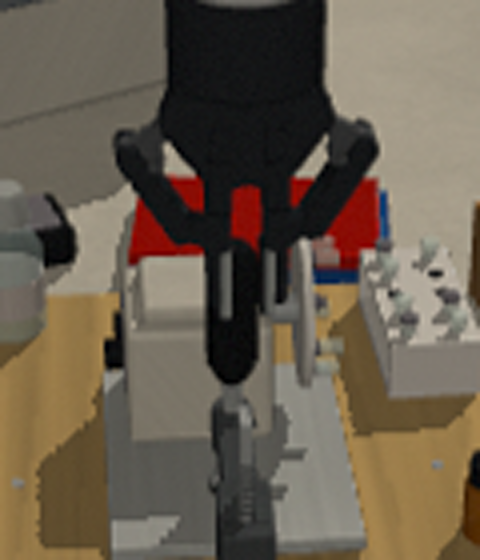

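View pics/c20.png

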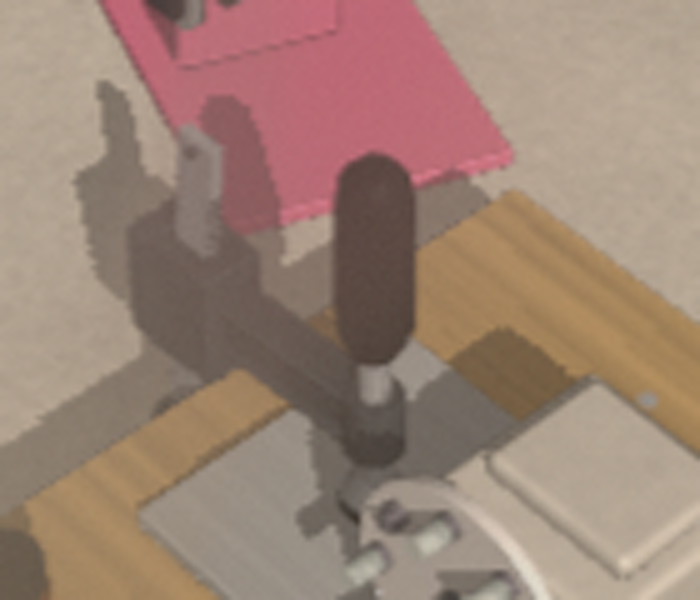

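View pics/w8.png

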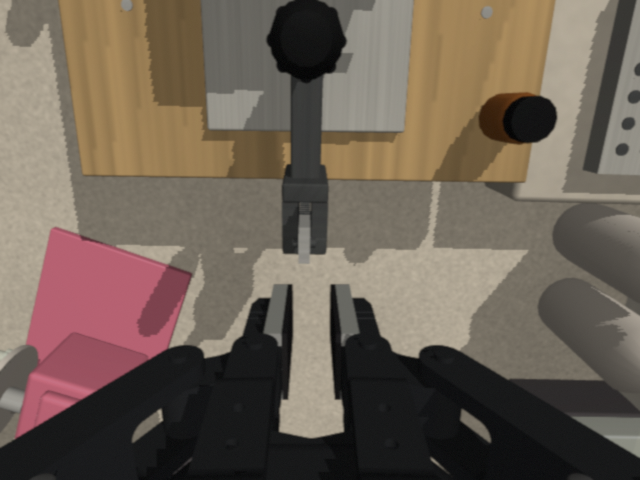

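```bash
python3 - <<'E'
from h import *
sc=lambda u,v:('sc8',290+u/5,210+v/5); sd=lambda u,v:('s8',260+u/4,100+v/4)
print('bot',tri(sc(375,358),sd(232,376)))
print('top',tri(sc(376,168),sd(233,247)))
print('top w',tri(sc(376,172),('w8',307,38)), tri(sd(233,247),('w8',307,38)))
print('bar',tri(sc(195,132),('w8',304,232)))
E
```

```text
bot (array([0.59241614, 0.0602148 , 0.17884448]), [0.0007024266409551963, 0.0007024266409553409])
top (array([0.59149615, 0.04945068, 0.26945058]), [0.0007398623714148912, 0.0007398623714147924])
top w (array([0.59291948, 0.05084626, 0.26988711]), [0.0006800482077820108, 0.0006800482077820353]) (array([0.59281127, 0.05062624, 0.26835468]), [0.0006086574545273581, 0.0006086574545271239])
bar (array([ 0.59628124, -0.03731229,  0.22537695]), [0.0037329001007835655, 0.0037329001007834375])
```

```bash
python3 - <<'E'
from h import *
crop('sc2',305,185,350,215,16,'c21')
for z in (.302,.306,.31):
  print(z,atz('s2',280+293/8,100+568/8,z),atz('s2',280+383/8,100+560/8,z), atz('w2',287,286,z),atz('w2',336,286,z))
E
```

```text
0.302 [ 0.58326952 -0.05099679  0.302     ] [ 0.6061199  -0.04829837  0.302     ] [ 0.58631932 -0.03616057  0.302     ] [ 0.60443986 -0.03560844  0.302     ]
0.306 [ 0.58290205 -0.05817042  0.306     ] [ 0.6055744  -0.05549302  0.306     ] [ 0.58650766 -0.03434577  0.306     ] [ 0.60412723 -0.0338089   0.306     ]
0.31 [ 0.58253458 -0.06534405  0.31      ] [ 0.60502891 -0.06268767  0.31      ] [ 0.586696   -0.03253097  0.31      ] [ 0.60381461 -0.03200937  0.31      ]
```

View pics/c21.png

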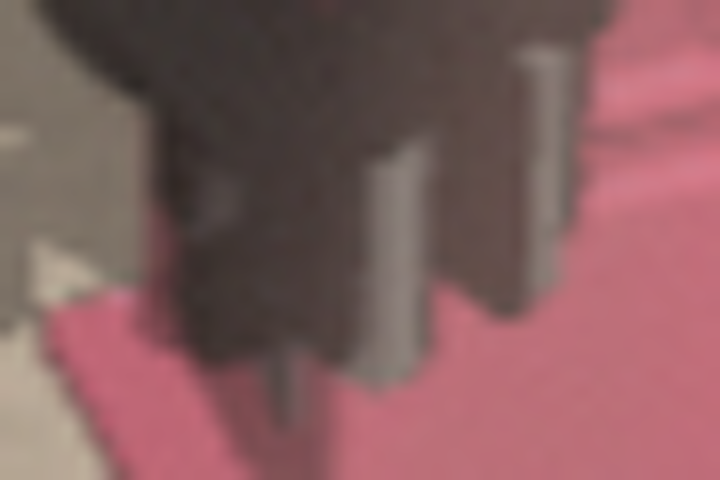

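{"op": "arm_command", "data": {"steps": [0, 0, -0.8, 0, 0, 0, 0.55, 0, -0.8, 0, 0.3, 0, 0, 0.55, 0, -0.8, 0, 0.3, 0, 0, 0.55, 0, -0.8, 0, 0.35, 0, 0, 0.55, 0, -0.8, 0, 0, 0, 0, 0.55]}}

```text
time: 15.92
tool_pos: [0.5908, 0.0539, 0.2856]
tcp_rot: [-3.04, -0.045, 0.006]
wrist_force: [0.1, -0.2, -0.5]
width: 0.548
```

```bash
cat >> h.py <<'E'
def delta(target,zc=None):
    s=bot.read_state();M=R.from_rotvec(s['tcp_rot']).as_matrix()
    return s['tool_pos'].round(4),(M.T@(np.array(target)-s['tool_pos'])/.03).round(3),M.round(3)
E
python3 - <<'E'
from h import *
print(delta([.5925,.0524,.250]))
E
```

```text
(array([0.5908, 0.0539, 0.2856]), array([0.057, 0.172, 1.175]), array([[ 1.   ,  0.029, -0.005],
       [ 0.03 , -0.994,  0.101],
       [-0.002, -0.101, -0.995]]))
```

{"op": "arm_command", "data": {"steps": [0.06, 0.17, 0.6, 0, 0, 0, 0.55, 0, 0, 0, 0, 0, -1, 0.55, 0, 0, 0, 0, 0, -1, 0.55, 0, 0, 0, 0, 0, -1, 0.55, 0, 0, 0, 0, 0, -1, 0.55, 0, 0, 0, 0, 0, -1, 0.55, 0, 0, 0, 0, 0, -1, 0.55, 0, 0, 0, 0, 0, -1, 0.55, 0, 0, 0, 0, 0, -1, 0.55, 0, 0, 0, 0, 0, -1, 0.55]}}

```text
time: 17.18
tool_pos: [0.5926, 0.049, 0.2663]
tcp_rot: [-2.694, -1.43, -0.064]
wrist_force: [0.6, 0.3, -0.2]
width: 0.555
```

{"op": "arm_command", "data": {"steps": [0, 0, 0, 0, 0, -1, 0.55, 0, 0, 0, 0, 0, -1, 0.55, 0, 0, 0, 0, 0, -1, 0.55, 0, 0, 0, 0, 0, -1, 0.55, 0, 0, 0, 0, 0, -1, 0.55, 0, 0, 0, 0, 0, -1, 0.55, 0, 0, 0, 0, 0, -1, 0.55, 0, 0, 0, 0, 0, -1, 0.55, 0, 0, 0, 0, 0, -1, 0.55, 0, 0, 0, 0, 0, -1, 0.55]}}

```text
time: 18.42
tool_pos: [0.5926, 0.049, 0.2663]
tcp_rot: [-1.635, -2.612, -0.126]
wrist_force: [-0.1, -0.4, 1.3]
width: 0.548
```

```bash
python3 - <<'E'
from h import *
print(bot.read_state()['q'].round(3),delta([.5925,.0574,.200]))
snap('wrist','w9');snap('scene','sc9');snap('side','s9');crop('sc9',290,130,430,290,4,'c22');crop('s9',240,60,400,240,3.5,'c23')
E
```

```text
[-0.022  0.083  1.71   0.102  1.358 -2.067] (array([0.5926, 0.049 , 0.2663]), array([0.05 , 0.033, 2.228]), array([[-0.437,  0.9  , -0.006],
       [ 0.895,  0.435,  0.099],
       [ 0.092,  0.038, -0.995]]))
```

View pics/w9.png

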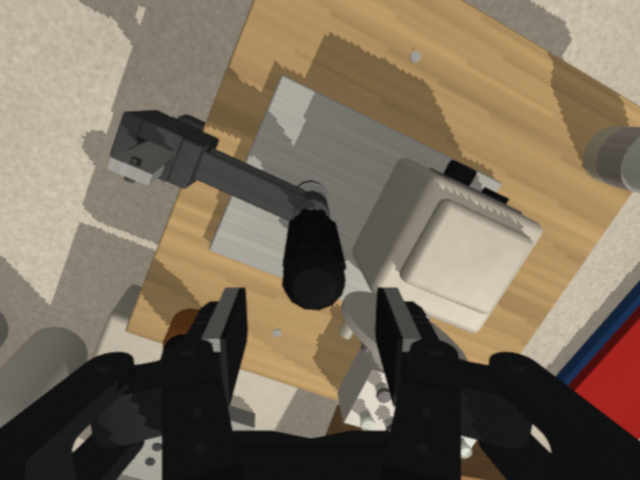

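View pics/c22.png

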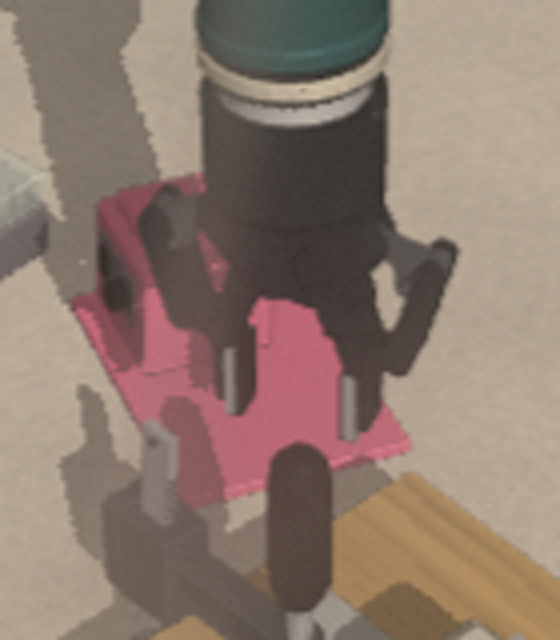

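View pics/c23.png

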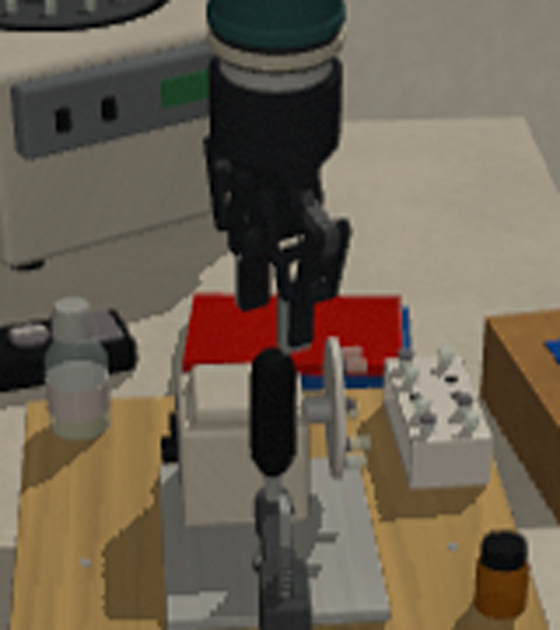

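```bash
python3 - <<'E'
from h import *
s=bot.read_state();M=R.from_rotvec(s['tcp_rot']).as_matrix()
for p in [(.5925,.0503,.268),(.5924,.0602,.179)]: print(proj('w9',p), M.T@(np.array(p)-s['tool_pos']))
for z in (-.03,0,.02,.09): print(z,proj('w9',s['tool_pos']+M@[0,0,z]))
crop('w9',250,160,380,320,5,'c24')
E
```

```text
[314.50128775 282.35766144] [ 0.00137099  0.00034354 -0.00108312]
[314.28748939 224.90760047] [0.00210801 0.00111136 0.08845954]
-0.03 [311.44346281 314.58912185]
0 [311.24799773 280.55193815]
0.02 [311.1489969  263.31249276]
0.09 [310.91463015 222.50119239]
```

View pics/c24.png

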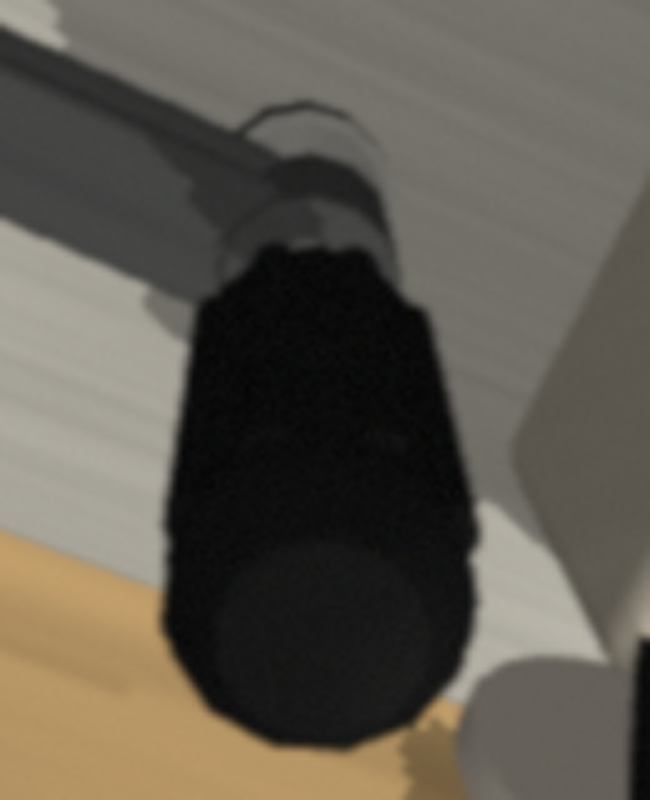

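```bash
python3 - <<'E'
from h import *
crop('w8',250,0,360,90,7,'c25');crop('sc9',340,230,390,290,12,'c26');crop('s9',300,150,330,205,12,'c27')
E
```

```text
(no output)
```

View pics/c25.png

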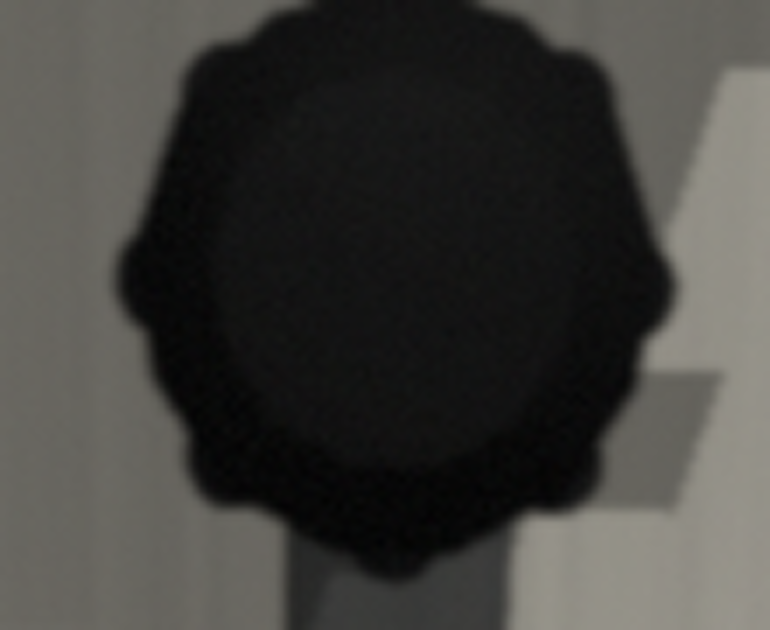

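View pics/c26.png

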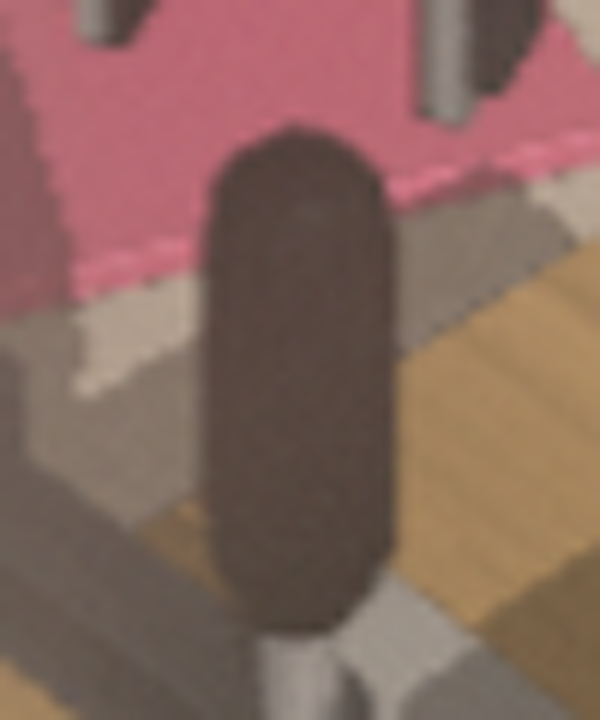

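View pics/c27.png

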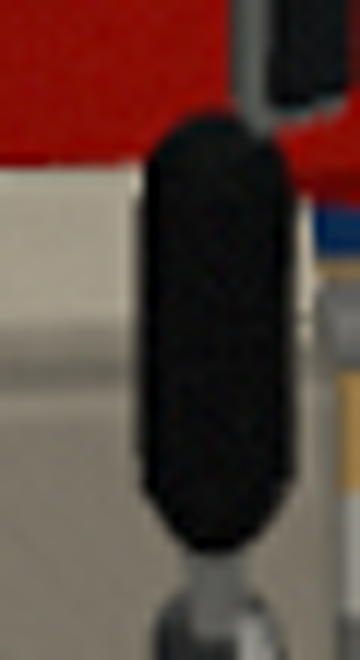

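```bash
python3 - <<'E'
from h import *
o=[('w9',314.4,289),('w8',306.1,38.6),('sc9',365,243.7),('s9',317.9,160.7)]
p,e=tri(*o);print(p,e);print(tri(*o[:2]),tri(*o[1:]),tri(*o[2:]))
b=tri(('sc9',340+298/12,230+625/12),('s9',300+213/12,150+545/12));print('bot',b)
s=bot.read_state();M=R.from_rotvec(s['tcp_rot']).as_matrix()
print(M.T@(p-s['tool_pos']),M.T@(b[0]-s['tool_pos']))
E
```

```text
[0.59268498 0.05034915 0.27144998] [0.0011027515926535208, 0.0005719618883795811, 0.0004418967288598299, 0.001291522270068767]
(array([0.59309934, 0.04982229, 0.27341117]), [0.00010021288618895696, 0.00010021288618902195]) (array([0.59225226, 0.05030056, 0.27101195]), [0.0009097639002765274, 0.0001751781037576647, 0.0008371600981936269]) (array([0.59174387, 0.05041287, 0.2709022 ]), [0.0003630323480486714, 0.0003630323480489316])
bot (array([0.59163354, 0.05902773, 0.1758273 ]), [0.0005663739034582522, 0.0005663739034583556])
[ 0.00165261  0.00066338 -0.00451202] [ 0.0010954  -0.00020555  0.09150388]
```

{"op": "arm_command", "data": {"steps": [0.05, 0, 0.4, 0, 0, 0, 0.55, 0, 0, 0.4, 0, 0, 0, 0.55, 0, 0, 0.4, 0, 0, 0, 0.55, 0, 0, 0.4, 0, 0, 0, 0.55, 0, 0, 0.4, 0, 0, 0, 0.55], "squeeze": 40}}

```text
time: 19.2
tool_pos: [0.5925, 0.0566, 0.2079]
tcp_rot: [-1.64, -2.611, -0.127]
wrist_force: [-0.3, -0.1, 0.0]
width: 0.545
```

```bash
python3 - <<'E'
from h import *
s=snap('wrist','w10');snap('scene','sc10');crop('sc10',310,150,430,290,5,'c28');print(s['tool_pos'],s['wrist_force'])
E
```

```text
[0.59250274 0.05657415 0.20790988] [-0.33312181 -0.10188494  0.02780885]
```

View pics/w10.png

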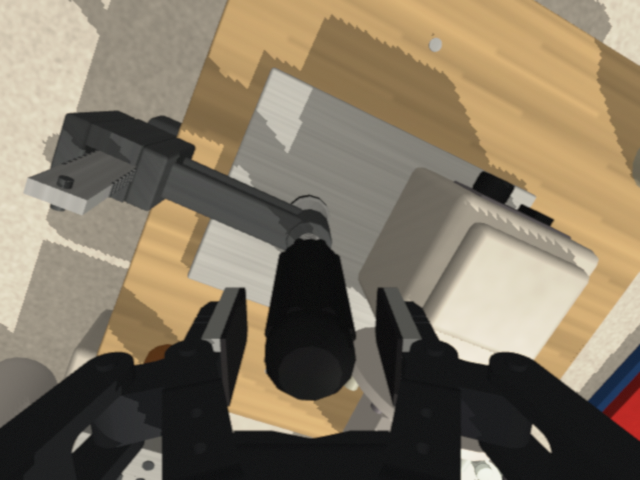

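View pics/c28.png

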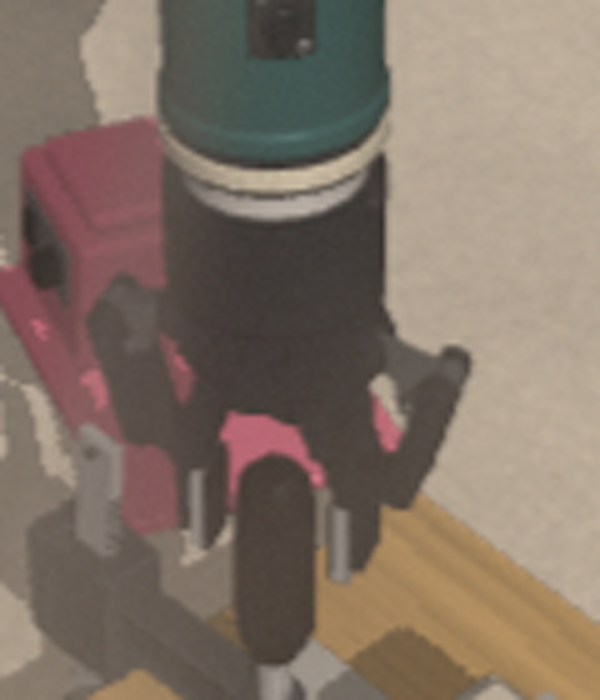

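{"op": "arm_command", "data": {"steps": [0, 0, 0, 0, 0, 0, 0.2, 0, 0, 0, 0, 0, 0, 0.2, 0, 0, 0, 0, 0, 0, 0.2], "squeeze": 40}}

```text
time: 19.68
tool_pos: [0.5929, 0.056, 0.2092]
tcp_rot: [-1.641, -2.612, -0.127]
wrist_force: [0.1, -2.2, -1.8]
width: 0.329
```

```bash
python3 - <<'E'
from h import *
s=bot.read_state();print(s['wrist_force'],s['torque'],s['tool_pos'])
E
```

```text
[ 0.08896534 -2.23850973 -1.78459999] [-0.49002329 -0.11210323  0.00444574] [0.5929373  0.05600521 0.20920219]
```

{"op": "arm_command", "data": {"steps": [0, 0, 0.003, 0, 0, 0.5, 0.2, 0, 0, 0.003, 0, 0, 1, 0.2, 0, 0, 0.003, 0, 0, 1, 0.2, 0, 0, 0.003, 0, 0, 1, 0.2, 0, 0, 0.003, 0, 0, 1, 0.2]}}

```text
time: 20.3
tool_pos: [0.5932, 0.0559, 0.2091]
tcp_rot: [-2.197, -2.142, -0.104]
wrist_force: [1.6, -2.2, 0.1]
width: 0.325
```

```bash
python3 - <<'E'
from h import *
s=bot.read_state();print(s['wrist_force'],s['torque'],s['tool_pos'],s['q'].round(2))
print(R.from_rotvec(s['tcp_rot']).as_matrix()[:,2]@s['torque'])
E
```

```text
[ 1.61550159 -2.19617041  0.10932454] [-0.59804902 -0.15425374  0.13858208] [0.59317504 0.05594824 0.20914179] [-0.01  0.11  1.78  0.1   1.25 -1.59]
-0.15219011046295894
```

{"op": "arm_command", "data": {"steps": [0, 0, 0.003, 0, 0, 1, 0.2, 0, 0, 0.003, 0, 0, 1, 0.2, 0, 0, 0.003, 0, 0, 1, 0.2, 0, 0, 0.003, 0, 0, 1, 0.2, 0, 0, 0.003, 0, 0, 1, 0.2, 0, 0, 0.003, 0, 0, 1, 0.2, 0, 0, 0.003, 0, 0, 1, 0.2, 0, 0, 0.003, 0, 0, 1, 0.2, 0, 0, 0.003, 0, 0, 1, 0.2, 0, 0, 0.003, 0, 0, 1, 0.2]}}

```text
time: 21.55
tool_pos: [0.5935, 0.0557, 0.209]
tcp_rot: [-2.952, -0.751, -0.036]
wrist_force: [-0.7, -2.0, 1.9]
width: 0.33
```

```bash
cat > st.py <<'E'
from h import *
s=bot.read_state();print(s['time'],s['wrist_force'].round(1),s['torque'].round(2),s['tool_pos'].round(4),s['q'].round(2),s['width'])
print(R.from_rotvec(s['tcp_rot']).as_matrix()[:,2]@s['torque'],R.from_rotvec(s['tcp_rot']).as_matrix()[:,2].round(3))
E
python3 st.py
```

```text
21.55 [-0.7 -2.   1.9] [-0.71 -0.05  0.18] [0.5935 0.0557 0.209 ] [-0.01  0.11  1.78  0.1   1.25 -0.54] 0.3295136234031471
-0.18552087628418568 [-0.001  0.098 -0.995]
```

{"op": "arm_command", "data": {"steps": [0, 0, 0.003, 0, 0, 1, 0.2, 0, 0, 0.003, 0, 0, 1, 0.2, 0, 0, 0.003, 0, 0, 1, 0.2, 0, 0, 0.003, 0, 0, 1, 0.2, 0, 0, 0.003, 0, 0, 1, 0.2, 0, 0, 0.003, 0, 0, 1, 0.2, 0, 0, 0.003, 0, 0, 1, 0.2, 0, 0, 0.003, 0, 0, 1, 0.2, 0, 0, 0.003, 0, 0, 1, 0.2, 0, 0, 0.003, 0, 0, 1, 0.2]}}

```text
time: 22.8
tool_pos: [0.5937, 0.0554, 0.2088]
tcp_rot: [-2.934, 0.826, 0.04]
wrist_force: [0.0, -4.6, 3.9]
width: 0.33
```

```bash
python3 st.py
```

```text
22.8 [ 0.  -4.6  3.9] [-1.07  0.17  0.14] [0.5937 0.0554 0.2088] [-0.01  0.11  1.78  0.1   1.25  0.51] 0.3299520504687766
-0.1267437167257341 [ 0.     0.097 -0.995]
```

{"op": "arm_command", "data": {"steps": [0, 0, 0.003, 0, 0, 1, 0.2, 0, 0, 0.003, 0, 0, 1, 0.2, 0, 0, 0.003, 0, 0, 1, 0.2, 0, 0, 0.003, 0, 0, 1, 0.2, 0, 0, 0.003, 0, 0, 1, 0.2, 0, 0, 0.003, 0, 0, 1, 0.2, 0, 0, 0.003, 0, 0, 1, 0.2, 0, 0, 0.003, 0, 0, 1, 0.2, 0, 0, 0.003, 0, 0, 1, 0.2, 0, 0, 0.003, 0, 0, 1, 0.2]}}

```text
time: 24.05
tool_pos: [0.5933, 0.0549, 0.2085]
tcp_rot: [-2.146, 2.2, 0.106]
wrist_force: [-2.5, -5.8, 8.2]
width: 0.333
```

```bash
python3 st.py
```

```text
24.05 [-2.5 -5.8  8.2] [-1.31  0.75  0.27] [0.5933 0.0549 0.2085] [-0.01  0.11  1.78  0.1   1.25  1.55] 0.3327515117297356
-0.19511029332070667 [-0.001  0.096 -0.995]
```

{"op": "arm_command", "data": {"steps": [0, 0, -0.01, 0, 0, 1, 0.2, 0, 0, -0.01, 0, 0, 1, 0.2, 0, 0, -0.01, 0, 0, 1, 0.2, 0, 0, -0.01, 0, 0, 1, 0.2, 0, 0, -0.01, 0, 0, 1, 0.2, 0, 0, -0.01, 0, 0, 1, 0.2]}}

```text
time: 24.8
tool_pos: [0.5925, 0.0551, 0.2086]
tcp_rot: [-1.372, 2.778, 0.137]
wrist_force: [-1.0, -4.7, 1.4]
width: 0.331
```

```bash
python3 st.py
```

```text
24.8 [-1.  -4.7  1.4] [-0.97  0.49  0.15] [0.5925 0.0551 0.2086] [-0.01  0.11  1.78  0.1   1.25  2.18] 0.33053611094649776
-0.1026680661040502 [-0.003  0.097 -0.995]
```

{"op": "arm_command", "data": {"steps": [0, 0, 0, 0, 0, 0, 0.55, 0, 0, 0, 0, 0, 0, 0.55, 0, 0, 0, 0, 0, -1, 0.55, 0, 0, 0, 0, 0, -1, 0.55, 0, 0, 0, 0, 0, -1, 0.55, 0, 0, 0, 0, 0, -1, 0.55, 0, 0, 0, 0, 0, -1, 0.55, 0, 0, 0, 0, 0, -1, 0.55, 0, 0, 0, 0, 0, -1, 0.55, 0, 0, 0, 0, 0, -1, 0.55]}}

```text
time: 26.05
tool_pos: [0.5927, 0.057, 0.2076]
tcp_rot: [-2.365, 1.949, 0.101]
wrist_force: [0.4, 0.1, 0.1]
width: 0.552
```

```bash
python3 - <<'E'
from h import *
s=snap('wrist','w11');snap('scene','sc11');snap('side','s11');crop('sc11',310,150,450,310,4,'c29');crop('s11',240,100,400,240,4,'c30')
E
python3 st.py
```

```text
26.2 [-0.1 -0.3 -0.1] [-0.03 -0.01  0.04] [0.5927 0.0569 0.2076] [-0.01  0.11  1.78  0.11  1.25  1.34] 0.5505772924973861
-0.03949155762690132 [-0.003  0.1   -0.995]
```

View pics/w11.png

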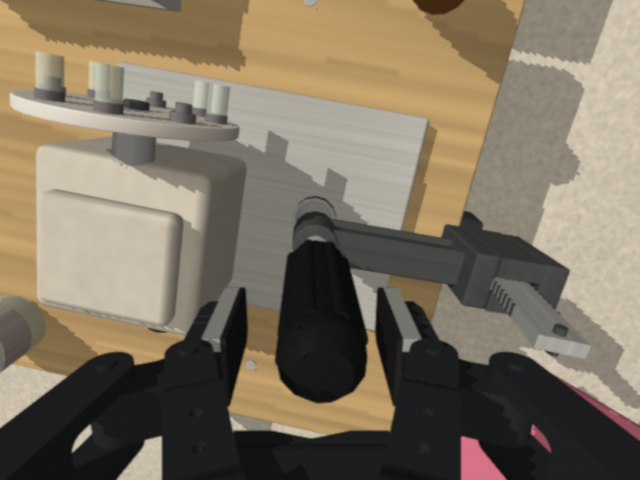

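View pics/c29.png

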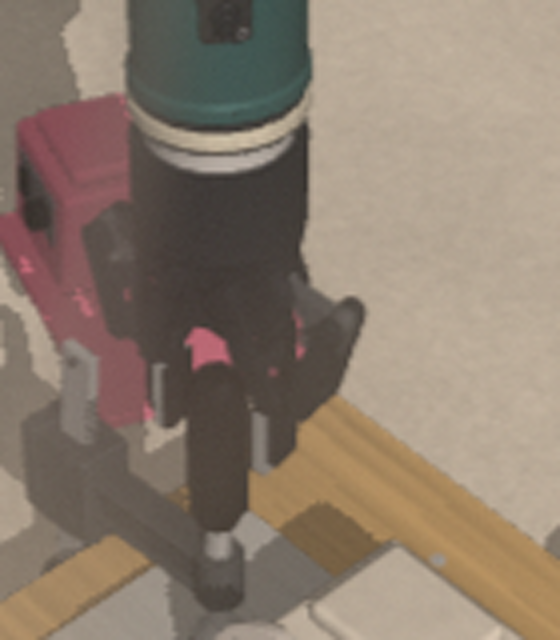

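View pics/c30.png

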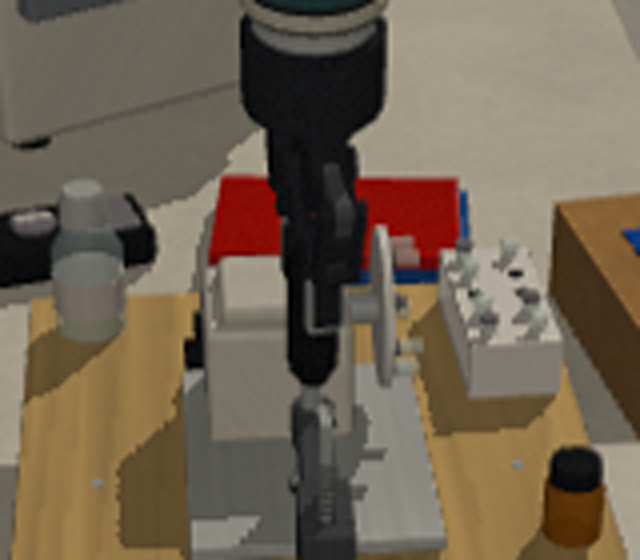

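{"op": "arm_command", "data": {"steps": [0.1, 0, 0, 0, 0, 0, 0.55, 0, 0, 0, 0, 0, -1, 0.55, 0, 0, 0, 0, 0, -1, 0.55, 0, 0, 0, 0, 0, -1, 0.55, 0, 0, 0, 0, 0, -1, 0.55, 0, 0, 0, 0, 0, -1, 0.55, 0, 0, 0, 0, 0, -1, 0.55, 0, 0, 0, 0, 0, -1, 0.55, 0, 0, 0, 0, 0, -1, 0.55, 0, 0, 0, 0, 0, -1, 0.55]}}

```text
time: 27.45
tool_pos: [0.5932, 0.0535, 0.2073]
tcp_rot: [-2.972, 0.663, 0.037]
wrist_force: [-0.5, -0.1, -0.4]
width: 0.55
```

{"op": "arm_command", "data": {"steps": [0, 0, 0, 0, 0, -1, 0.55, 0, 0, 0, 0, 0, -1, 0.55]}}

```text
time: 27.7
tool_pos: [0.5932, 0.0536, 0.2073]
tcp_rot: [-3.023, 0.348, 0.022]
wrist_force: [0.4, -1.0, 0.6]
width: 0.544
```

```bash
python3 - <<'E'
from h import *
s=snap('wrist','w12');print(R.from_rotvec(s['tcp_rot']).as_matrix().round(3))
E
python3 st.py
```

```text
[[ 0.974 -0.227 -0.003]
 [-0.226 -0.969  0.099]
 [-0.025 -0.096 -0.995]]
27.75 [-0.4 -0.2  0.4] [-0.03 -0.02  0.01] [0.5932 0.0535 0.2073] [-0.01  0.11  1.78  0.1   1.25  0.18] 0.5503482046159116
-0.009822090947245751 [-0.003  0.099 -0.995]
```

View pics/w12.png

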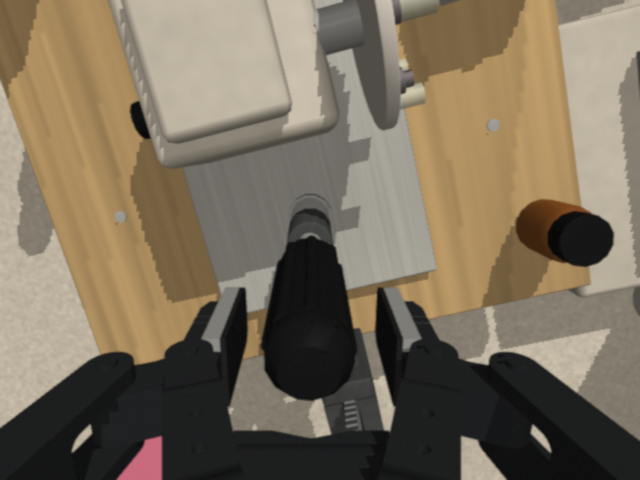

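{"op": "arm_command", "data": {"steps": [0, 0, 0, 0, 0, 0, 0.2, 0, 0, 0, 0, 0, 0, 0.2, 0, 0, 0, 0, 0, 0, 0.2, 0, 0, 0, 0, 0, 0.5, 0.2, 0, 0, 0, 0, 0, 1, 0.2, 0, 0, 0, 0, 0, 1, 0.2, 0, 0, 0, 0, 0, 1, 0.2, 0, 0, 0, 0, 0, 1, 0.2, 0, 0, 0, 0, 0, 1, 0.2, 0, 0, 0, 0, 0, 1, 0.2]}}

```text
time: 29.0
tool_pos: [0.5926, 0.0539, 0.2074]
tcp_rot: [-2.738, 1.35, 0.073]
wrist_force: [-1.4, 0.2, 1.7]
width: 0.332
```

```bash
python3 st.py
```

```text
29.0 [-1.4  0.2  1.7] [0.11 0.4  0.24] [0.5926 0.0539 0.2074] [-0.01  0.11  1.78  0.11  1.25  0.87] 0.33198447899367034
-0.19751719765974313 [-0.004  0.1   -0.995]
```

{"op": "arm_command", "data": {"steps": [0, 0, 0, 0, 0, 1, 0.2, 0, 0, 0, 0, 0, 1, 0.2, 0, 0, 0, 0, 0, 1, 0.2, 0, 0, 0, 0, 0, 1, 0.2, 0, 0, 0, 0, 0, 1, 0.2, 0, 0, 0, 0, 0, 1, 0.2, 0, 0, 0, 0, 0, 1, 0.2]}}

```text
time: 29.88
tool_pos: [0.5924, 0.0545, 0.2074]
tcp_rot: [-2.087, 2.257, 0.119]
wrist_force: [-1.9, 1.8, 2.6]
width: 0.326
```

```bash
python3 st.py
```

```text
29.875 [-1.9  1.8  2.6] [0.42 0.57 0.24] [0.5924 0.0545 0.2074] [-0.01  0.11  1.78  0.11  1.25  1.6 ] 0.32560798569192123
-0.18419469731472404 [-0.005  0.101 -0.995]
```

{"op": "arm_command", "data": {"steps": [0, 0, 0, 0, 0, 1, 0.2, 0, 0, 0, 0, 0, 1, 0.2, 0, 0, 0, 0, 0, 1, 0.2, 0, 0, 0, 0, 0, 1, 0.2, 0, 0, 0, 0, 0, 1, 0.2, 0, 0, 0, 0, 0, 1, 0.2]}}

```text
time: 30.62
tool_pos: [0.5925, 0.0549, 0.2073]
tcp_rot: [-1.298, 2.815, 0.146]
wrist_force: [-2.4, 2.4, 2.1]
width: 0.328
```

```bash
python3 st.py
```

```text
30.625 [-2.4  2.4  2.1] [0.64 0.49 0.2 ] [0.5925 0.0549 0.2073] [-0.01  0.11  1.78  0.11  1.25  2.23] 0.32835872551828277
-0.15391178971387307 [-0.004  0.101 -0.995]
```

{"op": "arm_command", "data": {"steps": [0, 0, 0, 0, 0, 0, 0.55, 0, 0, 0, 0, 0, 0, 0.55, 0, 0, -0.7, 0, 0, 0, 0.55, 0, 0, -0.9, 0, 0, 0, 0.55, 0, 0, -1, 0, 0, 0, 0.55, 0, 0, -1, 0, 0, 0, 0.55]}}

```text
time: 31.38
tool_pos: [0.5936, 0.0426, 0.3156]
tcp_rot: [-1.304, 2.811, 0.141]
wrist_force: [0.8, -0.7, -0.1]
width: 0.545
```

```bash
python3 - <<'E'
from h import *
snap('wrist','w13');snap('scene','sc13');snap('side','s13');crop('sc13',290,210,430,330,5,'c31');crop('s13',260,120,400,240,5,'c32')
E
python3 st.py
```

```text
31.525 [ 0.1  0.5 -0. ] [-0.07  0.01 -0.01] [0.5949 0.0426 0.3171] [-0.03  0.06  1.64  0.1   1.44  2.23] 0.5505199272531639
0.006027722896465689 [ 0.002  0.099 -0.995]
```

View pics/c31.png

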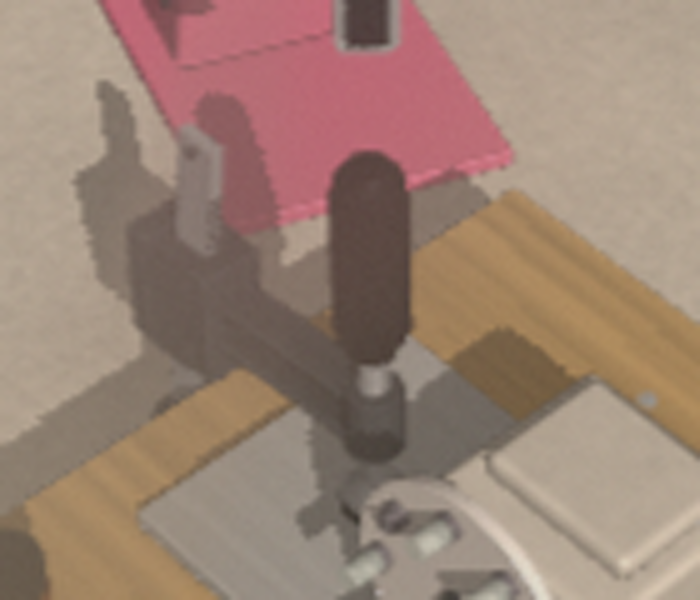

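View pics/c32.png

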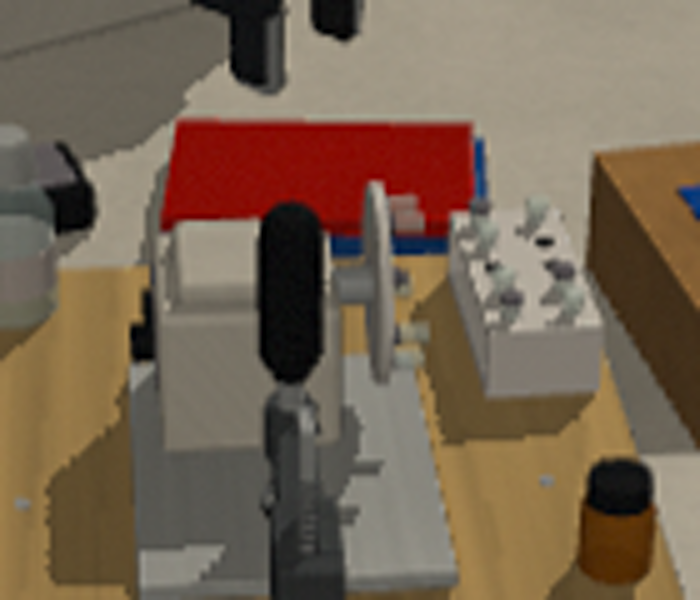

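View pics/sc13.png

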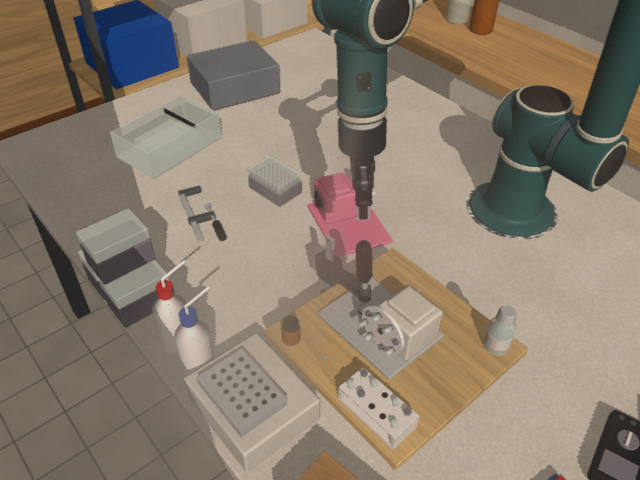

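```bash
python3 - <<'E'
from h import *
sc=lambda u,v:('sc13',290+u/5,210+v/5); sd=lambda u,v:('s13',260+u/5,120+v/5)
t=tri(sc(370,162),sd(291,213));b=tri(sc(373,358),sd(291,378));print(t,b)
d=t[0]-b[0];print('lean',-d[1]/d[2])
# board/plate corner shift check
a=cv2.imread('pics/scene0.png').astype(int);c=cv2.imread('pics/sc13.png').astype(int)
D=np.abs(a-c).sum(2)
for n,(x0,y0,x1,y1) in dict(housing=(395,290,445,360),rack=(335,365,420,445),jar=(278,312,304,350),bottle=(485,300,515,358)).items(): print(n,D[y0:y1,x0:x1].mean(),D[y0:y1,x0:x1].max())
E
```

```text
(array([0.59109747, 0.0457536 , 0.26938825]), [0.0008284877575772825, 0.0008284877575772941]) (array([0.5920906 , 0.05806708, 0.17623611]), [3.8672986753676176e-05, 3.867298675342713e-05])
lean 0.13218672808541276
housing 15.236285714285714 28
rack 14.872941176470588 29
jar 11.279352226720647 25
bottle 14.290229885057471 26
```

```bash
python3 -c "
from workcell import bot
print(bot.finish_job())"
```

```text
the job is handed in; nothing more can be done
None
```

I clamped the rotator's base plate to the board and handed the job in at about 31.5 s. The clamping force was never measured directly. From the text's figures I expect it to be about 45 N.

**What I did**
- I straddled the bar with the fingertips and slid the arm down at about 3 N. Once the pad touched down and the arm rocked over, I pressed the heel to about 24 N and let go.
- I turned the handle clockwise in two grips, about 242° and then 118°, for roughly one full turn. I then released it and lifted clear.

**Last checks**
- **Lean:** the handle's lean grew from about 0.09 to 0.13 rad, so the arm stayed cocked and tightened.
- **Screw torque:** it read 0.10 to 0.20 N m with no sign of slipping, but it was too noisy to give the clamping force.
- **Scene:** the rotator housing, rack, jar and bottle look the same as in the first scene picture.
- **Wrist force:** it read zero with the gripper clear of the clamp.

**What disagreed:** the fingertips were about 26 mm behind the reported TCP, while the text says 14 mm ahead of it. I worked from the camera views and the contact force instead.

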